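# Pull the LED drivers from the ageing rack and clamp them in the test bed

## Robot

A 6-joint arm with a two-finger parallel gripper is mounted at the origin on a cart in front of the work surface, level with it; the furniture and walls round the work are solid. World frame = base frame: x ahead of the robot, y to its left, z up, the work surface at z = 0. Lengths are in m, angles in rad, forces in N, time in s.
With the tool pointing down it reaches from about 0.2 to 0.875 m from the base axis. Payload 3.4 kg.
Tool frame: the origin (TCP) lies on the centre line of the jaws, within the pads' length; the fingertips stand 11 mm ahead of it and the grasp point (between the pads) lies 8 mm behind it; z points along the fingers, y is the line along which they close (so a half turn about z gives the same grasp; the last joint's range is limited). The gripper opens to 94 mm and grips with 3 to 60 N. Pads are 16 mm wide; open, the fingers measure 119 mm over their backs; the gripper's body (75 mm by 177 mm) begins 78 mm behind the grasp point.
Start: joints at [1.063, 0.276, 1.505, -0, 1.361, -0.121], TCP at [0.217, 0.533, 0.188] pointing down, gripper open.
Joint ranges: [-2.89, 2.89], [-0.75, 2.08], [0.22, 2.7], [-1.18, 4.32], [0.11, 2.71], [-2.7, 2.7]. Speed limits (rad/s): [2.57, 2.57, 3.14, 3.14, 3.14, 3.14].

## Interface

Orientations are given as [roll, pitch, yaw] about the fixed x, y, z axes, in that order (R = Rz(yaw) Ry(pitch) Rx(roll)).
In Python, from cell import arm gives the robot as it stands.
- The arm moves only by the tool move_arm, never from a script. Its argument "plan" is a list of rows, each an object of numbers: "wx", "wy", "wz": the turn, a rotation vector about the tool's x, y, z in rad; "dx", "dy", "dz": the shift along the tool's x, y, z in mm; "fingers": the finger opening in mm, from 0 to 94. In form: [{"wx": .., "wy": .., "wz": .., "dx": .., "dy": .., "dz": .., "fingers": ..}, ...]. A call has 1 to 12 rows; each row shifts and turns the commanded pose from where the row before left it, along the tool's axes as they then stand; what a row does not reach is not made up. A row lasts 1/10 s, in which the tool goes at most 50 mm and 8.59 degrees, less where a joint would pass 70% of its speed; a pose out of reach is approached as far as the arm can. A call is refused whole if a number of a shift passes 50 or a number of a turn 0.15, either way. A call with a gripper value outside its range is refused whole. The fingers move at their own pace and stop on an object; the grip force is fixed at half the most. Time passes only in rows, so rows that do not move let the fingers close. It gives the time, the measured TCP pose, the force, the opening and the grip force at its end, in the units of the state.
- arm.state(): the state, without advancing time (a new reading comes with each control period).
- arm.capture(name): name is "scene" or "side" or "wrist"; returns a dict with "img" (420x560x3 uint8, red, green, blue), "depth" (420x560 float32, m along the optical axis (not along the pixel's ray), 0 where there is no reading), "mtx" (3x3 intrinsics, pixels), "position" and "rotation" of the camera in the world. Camera axes: x right, y up, looking along -z (the intrinsics and any distortion apply to the point x, -y, -z); pixel columns grow to the right and rows downward; lengths in m; the calibration is good to about 2 mm. A picture is of the moment at which its call begins.
- arm.finish_job(): hands the job in; it is judged then, once.
Trained networks look in a picture, given as the dict that the camera call returned (one of the last four; its "shot" number tells which), for a name from the list of things; names that differ only in an ending like _2 or _b are one class to them, and where a whole thing is asked for, a point or a joint stands for the part that bears it (a point fixed in the world has none). Each returns a list of dicts, best first, with "confidence" (0 to 1); they miss things now and then, are a little off and sometimes report something else, mostly with a low value. They report only what shows in the picture. A call takes as long as a camera call.
- arm.trace(name, picture): "mask" (420x560 bool, what is visible of it) and "box" ([centre column, centre row, width, height] in pixels, round what is visible of it).
The state is a dict: "t": time; "joints": joint angles; "qvel": joint speeds; "joint_torque": joint torques, N m; "tcp_pos": TCP position; "eef_rot": TCP orientation; "contact_force": force on the tool from outside, world axes, zero at the start; "moment": the same for the moment, N m; "finger_gap": finger opening in m; "gripper_force": force on a finger pad.
Only numpy, scipy, OpenCV 4.12 (cv2) and the standard library are available. Lean on these libraries where they do the work, as an engineer would, in place of code of your own. Each camera call takes 0.05 s, during which the arm holds its last target. There are 200 camera calls.

## Task

Use the hooked pick to drag every LED driver out of the narrow roofed bays of the ageing rack, and lay the drivers flat in lanes of the test bed, one to a lane, between its clamp rail and its contact bar (draw the rail back towards you first to make room). Then slide the clamp rail away from you until you feel it stop, so that every driver is fully home against the contact bar and the rail is snug behind them; push gently. Stand the pick back upright on its black mat and leave the other things on the bench alone.

Things in the scene. Friction and masses are not known exactly. Their poses are not given: they have to be found in the camera images.
- rack: grey ageing rack with clear roof, fixed, 214 mm wide (y), 57 mm high. Origin: on the bench, middle of the bays' mouth; x points into the bays. Three bays at y = -66, 0, +66 mm, each 58 mm wide, 160 mm deep, 50 mm high inside (floor at z = 3, roof's underside at 53 mm), walls 8 mm thick. The 3 mm floor runs on as an open shelf before the mouth to x = -120 mm
- rack_stops (a point): in the middle bay, half-way between its rubber stops, 18 mm above the bench. Every bay has such 8 mm stops on both walls: they keep a driver's rear end from going deeper than x = 114 mm of the rack and leave the middle 42 mm open behind it, on to x = 160 mm. At the start the drivers' rear ends are 75 to 108 mm deep
- bed: test bed, fixed: grey base plate 214 mm wide, 4 mm thick, from x = -210 to +5 mm of its origin (on the bench, mid-width); x points away from the robot. Three lanes along x at y = -66, 0, +66 mm, 58 mm wide between ribs 8 mm wide, which rise 8 mm above the plate, from x = -145 to -15 mm. Any driver may lie in any lane
- contact_bar: black contact bar across the far end of the bed, fixed, set at a different depth each time: 206 mm wide, 18 mm high, 12 mm thick, on the bed's plate. Origin: middle of the lower edge of the face that looks at the robot and that drivers must touch; x points away from the robot. A driver laid lengthwise in its lane is home with its centre at x = -28 mm
- clamp (a joint): travel of the bed's clamp rail (m): 0 is fully open, towards the robot; it starts part closed, at 0.060 to 0.085, and grows to at most 0.100 as the rail slides away from the robot. Friction about 2 N holds it where it is left; it stops earlier when it meets drivers that lie against the contact bar
- clamp_face (a point): middle of the clamp rail's pushing face: an aluminium rail 206 mm wide, 12 mm thick, 13 to 27 mm above the bench, it slides over the ribs; at joint 0 the face is at x = -168 mm of the bed
- clamp_knob (a point): black upright round knob on the clamp rail, 18 mm across, its top 65 mm above the bench; the point is on its axis, 48 mm above the bench and 20 mm behind (towards the robot from) the pushing face. Can be gripped from above or pushed
- pick_mat: black rubber mat, 230 mm (x) by 85 mm (y), 4 mm thick, fixed; origin on the bench under its centre
- pick_grip (a point): on the axis of the loose hooked pick's handle, 85 mm above its foot's underside. The pick (220 g) stands on its foot. Handle: upright square wood, 18 x 18 mm, 10 to 115 mm above the underside, then a 24 mm square cap to 123 mm. Foot: steel plate 60 mm long (42 mm behind to 18 mm ahead of the axis), 44 mm wide, 10 mm high
- pick_tip (a point): lower end of the pick's hook, 150 mm ahead of the handle's axis (pick's own +x), 2 mm above the foot's underside. A round level steel shank, 6 mm thick, its underside 16 mm above the foot's underside, runs from the handle along the pick's +x to the hook, which is 6 mm thick and points down 14 mm below the shank
- driver_a_mid (a point): blue LED driver, a block of 70 to 120 g: 56 mm long (its own y), 47 mm wide (54 with its terminals), 18 mm high; the point is the centre of the block without terminals, half-way up. It starts flat and deep in a bay of the rack, its 56 mm length along the bay, and may be absent
- driver_b_mid (a point): blue LED driver, a block of 70 to 120 g: 56 mm long (its own y), 47 mm wide (54 with its terminals), 18 mm high; the point is the centre of the block without terminals, half-way up. It starts flat and deep in a bay of the rack, its 56 mm length along the bay, and may be absent
- driver_work_mid (a point): blue LED driver, a block of 70 to 120 g: 56 mm long (its own y), 47 mm wide (54 with its terminals), 18 mm high; the point is the centre of the block without terminals, half-way up. It starts flat and deep in a bay of the rack, its 56 mm length along the bay, and may be absent
- driver_a: the same driver's body, its origin under the block
- driver_b: the same driver's body, its origin under the block
- driver_work: the same driver's body, its origin under the block
- pick: the pick's body, its origin under the foot on the handle's axis
- tape_roll_0: bystander, loose: black roll of tape, 62 mm across, 18 mm high
- solder_reel: bystander, loose: solder wire reel, 62 mm across, 56 mm high
- glue_bottle: bystander, loose: white glue bottle, 31 mm across, 112 mm high
- brush: bystander, loose: flat wooden brush, 155 mm long, lying

How it is judged:
On the way, in this order (a step that is already met when the one before it is completed fails the run):
1. the hook of the pick is inside the rack (x of pick_tip in the frame of rack above 0.03 m and z of pick_tip in the frame of rack below 0.05 m), for 0.2 s.
2. every driver has been drawn clear out of the rack's mouth (x of each of driver_a_mid, driver_b_mid, driver_work_mid in the frame of rack below -0.028 m), for 0.2 s.
3. every driver lies flat in the bed, fully home against the contact bar, the clamp rail snug behind (x of driver_a_mid in the frame of contact_bar between -0.0315 and 0 m and y of driver_a_mid in the frame of bed between -0.1 and 0.1 m and z of each of driver_a_mid, driver_b_mid, driver_work_mid in the frame of bed below 0.018 m and angle between each of driver_a_mid, driver_b_mid, driver_work_mid's own z axis and vertical below 0.12 rad and x of driver_b_mid in the frame of contact_bar between -0.0315 and 0 m and y of driver_b_mid in the frame of bed between -0.1 and 0.1 m and x of driver_work_mid in the frame of contact_bar between -0.0315 and 0 m and y of driver_work_mid in the frame of bed between -0.1 and 0.1 m and x of clamp_face in the frame of contact_bar above -0.0605 m), for 0.2 s.
At the end, for the whole second after the job is handed in: every driver lies flat in the test bed within 3.5 mm of touching the contact bar, the clamp rail's face within 60.5 mm of the contact bar's face (4.5 mm of slack on the 56 mm drivers); the pick stands upright with its handle over its mat; all at rest (all of step 3 and x of pick_grip in the frame of pick_mat between -0.12 and 0.12 m and y of pick_grip in the frame of pick_mat between -0.05 and 0.05 m and z of pick_grip in the frame of pick_mat below 0.097 m and angle between pick_grip's own z axis and vertical below 0.15 rad and linear speed of each of driver_a, driver_b, driver_work, pick below 0.02 m/s).
It fails at once if a driver or anything else is pressed on the contact bar with more than 45 N (contact force between contact_bar and anything else above 45 N).
It fails at once if a bystander is shifted by more than 25 mm (distance of any of tape_roll_0, solder_reel, glue_bottle, brush from where it was at the start of the episode above 0.025 m).
Of driver_a, driver_b, driver_work only 2 to 3 are there at a start; the rules pass over those that are not, and their reading is None.
At some moment in a run one of driver_a, driver_b, driver_work may be knocked a few centimetres aside while the robot is not near it.
Once in a run the grip may slacken for a moment while it holds something.
It also fails if it takes over 210 s, if anything falls off the work surface, if the arm or the gripper's body presses on something with over 40 N, if the wrist force passes 120 N, or if a joint passes its speed limit or range.

## Working session

There is one attempt and no reset: what is moved stays moved. The work goes in short steps, Python scripts to look and compute and a tool call to move; the robot and the scene stay as the last step left them, time stands still between calls to the robot, and variables do not carry over. Pictures are saved under pics/ and viewed, at most 14 in all, crops included, and the job is handed in when it is done.

Besides the shell and the picture viewer there is one more tool, called after "Call:" as name([rows], argument=value, ...), one row to a line, values as JSON. move_arm: Moves the arm, as the interface text tells. Its arguments: {"type":"object","properties":{"plan":{"type":"array","items":{"type":"object","properties":{"wx":{"type":"number"},"wy":{"type":"number"},"wz":{"type":"number"},"dx":{"type":"number"},"dy":{"type":"number"},"dz":{"type":"number"},"fingers":{"type":"number"}}}}},"required":["plan"]}

```bash
ls; mkdir -p pics
cat > h.py <<'E'
import numpy as np, cv2
from cell import arm
def world(c, us, vs, ds):
    K=np.array(c["mtx"]); us=np.asarray(us,float);vs=np.asarray(vs,float);ds=np.asarray(ds,float)
    p=np.stack([(us-K[0,2])/K[0,0]*ds,-(vs-K[1,2])/K[1,1]*ds,-ds],-1)
    return p@np.array(c["rotation"]).T+np.array(c["position"])
def cloud(c,m):
    v,u=np.nonzero(m&(c["depth"]>0)); return world(c,u,v,c["depth"][v,u])
def save(c,n,s=None):
    im=c["img"][:,:,::-1]
    if s: im=cv2.resize(im,None,fx=s,fy=s)
    cv2.imwrite("pics/"+n,im)
def proj(c,P):
    K=np.array(c["mtx"]); q=(np.asarray(P)-c["position"])@np.array(c["rotation"])
    return np.stack([K[0,2]+K[0,0]*q[...,0]/-q[...,2],K[1,2]+K[1,1]*-q[...,1]/-q[...,2]],-1)
E
python3 - <<'E'
from h import *
for n in("scene","side"):
    c=arm.capture(n); save(c,n+"0.png",1.4); print(n,c["position"],np.array(c["rotation"]).round(3).tolist(), c["mtx"])
    for k in ("rack","bed","contact_bar","clamp_face","clamp_knob","pick_mat","pick","driver_a","tape_roll_0","solder_reel","glue_bottle","brush"):
        for r in arm.trace(k,c)[:3]:
            p=cloud(c,r["mask"])
            print(k,round(r["confidence"],2),np.round(r["box"]),np.round(np.percentile(p,[2,50,98],axis=0),3).tolist() if len(p) else None)
E
```

```text
pics
scene [ 0.08752514 -0.52169043  0.92463463] [0.764, -0.002, -0.621] [[462.38846204   0.         272.43186427]
 [  0.         462.38846204 210.9176733 ]
 [  0.           0.           1.        ]]Traceback (most recent call last):
  File "<stdin>", line 6, in <module>
  File "h.py", line 8, in cloud
    v,u=np.nonzero(m&(c["depth"]>0)); return world(c,u,v,c["depth"][v,u])
                                             ~~~~~^^^^^^^^^^^^^^^^^^^^^^^
  File "h.py", line 6, in world
    return p@np.array(c["rotation"]).T+np.array(c["position"])
           ~~~~~~~~~~~~~~~~~~~~~~~~~~~^~~~~~~~~~~~~~~~~~~~~~~~
ValueError: operands could not be broadcast together with shapes (5950,) (3,)
```

```bash
sed -i 's/^from cell import arm/from cell import arm as _a\nfrom scipy.spatial.transform import Rotation as Ro\nclass A:\n    def __getattr__(s,n): return getattr(_a,n)\n    def capture(s,n):\n        c=_a.capture(n); return c\narm=A()\ndef RR(c): return Ro.from_euler("xyz",c["rotation"]).as_matrix()/' h.py
sed -i 's/np.array(c\["rotation"\])/RR(c)/g' h.py
cat > look.py <<'E'
from h import *
import sys
def look(n,keys,png=None,s=1.4):
    c=arm.capture(n)
    if png: save(c,png,s)
    for k in keys:
        for r in arm.trace(k,c)[:3]:
            if r["confidence"]<.3: continue
            p=cloud(c,r["mask"])
            print(n,k,round(r["confidence"],2),np.round(r["box"]),np.round(np.percentile(p,[2,50,98],axis=0),3).tolist() if len(p) else None)
    return c
E
python3 - <<'E'
from look import *
for n in("scene","side"):
    c=look(n,("rack","bed","contact_bar","clamp_face","clamp_knob","pick_mat","pick","driver_a","tape_roll_0","solder_reel","glue_bottle","brush"),n+"0.png")
    np.savez(n+"0.npz",**{k:np.array(v) for k,v in c.items()})
E
```

```text
scene rack 0.79 [274. 187. 122.  90.] [[0.514, 0.146, -0.001], [0.647, 0.242, 0.037], [0.781, 0.362, 0.059]]
scene bed 0.88 [327. 326. 129. 114.] [[0.395, -0.252, 0.0], [0.482, -0.156, 0.004], [0.584, -0.045, 0.029]]
scene bed 0.66 [325. 320.  63.  81.] [[0.473, -0.25, 0.003], [0.49, -0.153, 0.025], [0.513, -0.046, 0.065]]
scene contact_bar 0.82 [356. 301.  53.  70.] [[0.573, -0.253, 0.006], [0.585, -0.165, 0.02], [0.6, -0.059, 0.025]]
scene clamp_face 0.69 [325. 319.  61.  81.] [[0.474, -0.25, 0.003], [0.49, -0.154, 0.025], [0.511, -0.048, 0.065]]
scene clamp_knob 0.66 [324. 322.  56.  74.] [[0.473, -0.25, 0.011], [0.489, -0.154, 0.026], [0.509, -0.047, 0.065]]
scene clamp_knob 0.48 [276. 187. 118.  92.] [[0.514, 0.146, -0.001], [0.647, 0.241, 0.036], [0.781, 0.361, 0.059]]
scene pick_mat 0.92 [266. 266.  96.  65.] [[0.378, 0.016, -0.0], [0.501, 0.054, 0.003], [0.597, 0.103, 0.009]]
scene pick 0.61 [260. 267.  64.  51.] [[0.37, 0.031, 0.002], [0.404, 0.046, 0.017], [0.437, 0.073, 0.127]]
scene driver_a 0.37 [356. 212.  28.  33.] [[0.741, 0.007, -0.0], [0.766, 0.034, 0.053], [0.8, 0.
[... 1450 characters left out ...]
129, 0.026], [0.513, -0.037, 0.066]]
side pick_mat 0.63 [306. 208.  76.  42.] [[0.381, 0.02, -0.001], [0.499, 0.073, 0.004], [0.599, 0.109, 0.021]]
side pick 0.96 [316. 198.  63.  40.] [[0.373, 0.021, 0.002], [0.413, 0.062, 0.023], [0.556, 0.078, 0.129]]
side tape_roll_0 0.82 [242. 193.  20.  14.] [[0.665, 0.037, 0.001], [0.696, 0.064, 0.016], [0.721, 0.095, 0.022]]
side solder_reel 0.9 [220. 178.  19.  25.] [[0.744, 0.011, 0.001], [0.765, 0.054, 0.044], [0.796, 0.07, 0.06]]
side glue_bottle 0.69 [244. 168.  16.  23.] [[0.697, -0.012, 0.007], [0.709, 0.001, 0.047], [0.727, 0.009, 0.09]]
side brush 0.83 [300. 332.  18.  54.] [[0.379, 0.413, 0.003], [0.388, 0.49, 0.009], [0.399, 0.561, 0.013]]
```

View pics/scene0.png

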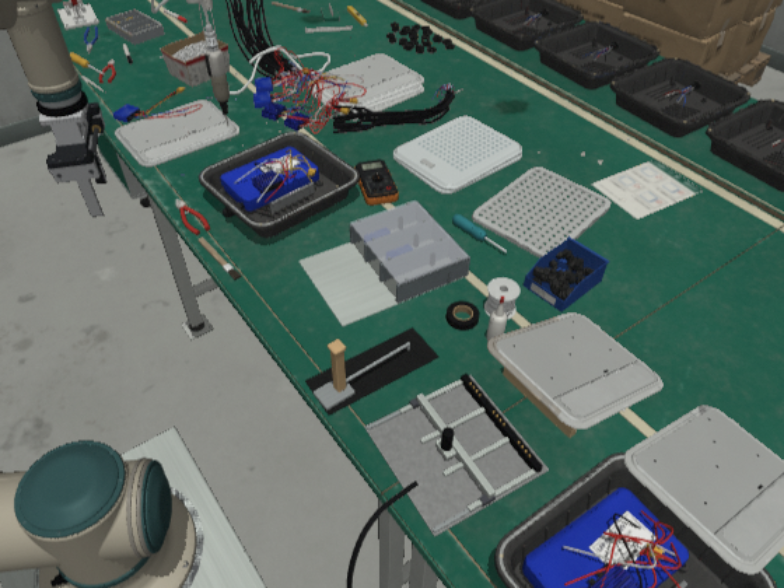

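View pics/side0.png

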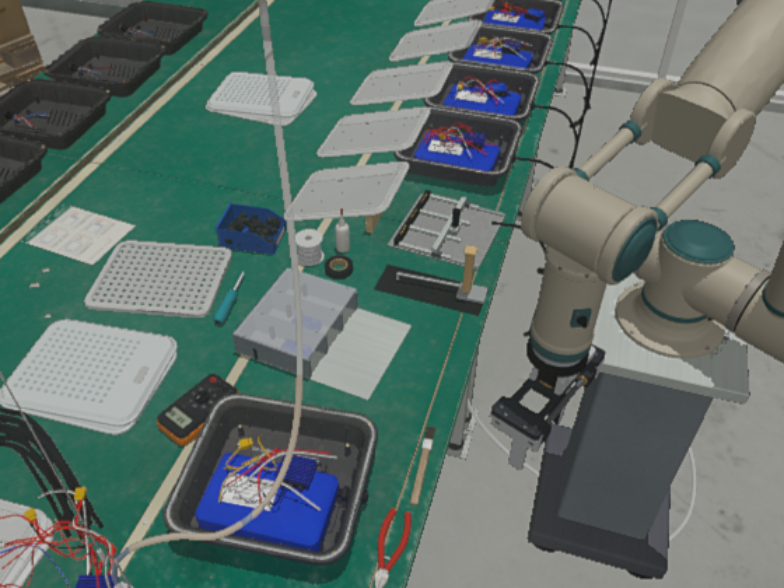

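Run:
```python
from h import *
out={}
for n in("scene","side"):
    c={k:v for k,v in np.load(n+"0.npz").items()}
    P=world(c,*np.meshgrid(np.arange(560),np.arange(420)),c["depth"]); ok=c["depth"]>0
    def rect(name,box,zl,zh):
        m=ok&(P[...,0]>box[0])&(P[...,0]<box[1])&(P[...,1]>box[2])&(P[...,1]<box[3])&(P[...,2]>zl)&(P[...,2]<zh)
        m=cv2.morphologyEx(m.astype(np.uint8),cv2.MORPH_OPEN,np.ones((2,2)))>0
        q=P[m]; r=cv2.minAreaRect((q[:,:2]*1000).astype(np.float32)); print(n,name,m.sum(),np.round(r[0],1),np.round(r[1],1),round(r[2],2),'z',np.median(q[:,2]).round(4))
        print('   corners',np.round(cv2.boxPoints(r)).tolist())
    rect("roof",(.5,.85,.12,.42),.052,.064)
    rect("bar",(.55,.63,-.3,-.03),.015,.035)
    rect("rail",(.44,.55,-.3,-.03),.018,.035)
    rect("knob",(.44,.55,-.3,-.03),.055,.08)
    rect("handle",(.3,.5,0,.1),.115,.14)
    rect("shank",(.42,.62,0,.1),.018,.04)
    im=c["img"]; print(im[0,0])
    crop=im[130:250,190:360] if n=="scene" else im[180:300,150:310]
    out[n]=cv2.resize(crop,(560,420),interpolation=cv2.INTER_CUBIC)
cv2.imwrite("pics/rk.png",np.vstack([out["scene"],out["side"]])[:, :, ::-1][:840:1] if 0 else cv2.resize(np.hstack([out["scene"],out["side"]]),(800,300))[:,:,::-1])
s=arm.state(); print(s)
```

```text
scene roof 2748 [ 481.1 -113.5] [1110.3  230.9] 57.8 z 0.0563
   corners [[88.0, -522.0], [283.0, -645.0], [875.0, 295.0], [679.0, 418.0]]
scene bar 497 [ 398.8 -333.4] [713.2 144.1] 42.6 z 0.0212
   corners [[88.0, -522.0], [185.0, -628.0], [710.0, -145.0], [613.0, -39.0]]
scene rail 552 [ 350.5 -318.8] [652.1 126.5] 48.63 z 0.0258
   corners [[88.0, -522.0], [182.0, -605.0], [613.0, -116.0], [519.0, -32.0]]
scene knob 60 [ 499.3 -140.2] [50.1 12.7] 24.73 z 0.063
   corners [[474.0, -145.0], [479.0, -156.0], [525.0, -135.0], [519.0, -124.0]]
scene handle 101 [434.9  88.7] [114.1  26.6] 59.19 z 0.125
   corners [[394.0, 47.0], [417.0, 33.0], [476.0, 131.0], [453.0, 145.0]]
scene shank 130 [499.4  57.3] [148.   14.6] 1.08 z 0.0059
   corners [[425.0, 63.0], [426.0, 49.0], [574.0, 51.0], [573.0, 66.0]]
[64 62 55]
side roof 2868 [549.3 675.1] [ 235.2 1140.2] 20.59 z 0.057
   corners [[239.0, 1167.0], [640.0, 100.0], [860.0, 183.0], [459.0, 1250.0]]
side bar 171 [442.8 453.5] [  73.4 1483.1] 13.12 z 0.0193
   corners [[239.0, 1167.0], [575.0, -277.0], [647.0, -260.0], [310.0, 1184.0]]
si
[... 519 characters left out ...]
.0, 69.0]]
[92 79 58]
{'t': 1.4, 'joints': array([ 1.06302159e+00,  2.75892775e-01,  1.50488587e+00,  6.38483687e-06,
        1.36072743e+00, -1.20980317e-01]), 'qvel': array([ 0.00038529,  0.00260261, -0.00106619, -0.00027166,  0.0001607 ,
        0.00065051]), 'joint_torque': array([-9.29855378e-04, -4.04469180e+01, -2.37492156e+01,  7.01088365e-02,
        2.49936723e-02, -1.27343674e-05]), 'tcp_pos': array([0.21691092, 0.53255335, 0.18800278]), 'eef_rot': array([3.14150596e+00, 4.24940185e-06, 2.75479690e+00]), 'contact_force': array([-0.214521  ,  0.51660136,  0.32308624]), 'moment': array([-0.02358455, -0.00419734, -0.0207259 ]), 'gripper_force': 0.0, 'finger_gap': 0.09379495290220997}
```

View pics/rk.png

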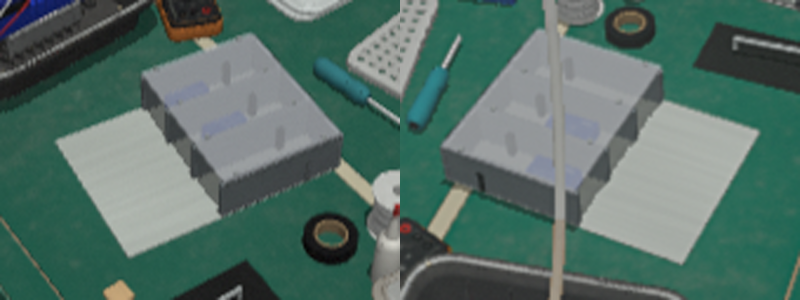

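```bash
cat >> h.py <<'E'
def grid(c):
    return world(c,*np.meshgrid(np.arange(c["img"].shape[1]),np.arange(c["img"].shape[0])),c["depth"])
def sel(c,box):
    P=grid(c); m=c["depth"]>0
    for i in range(3): m&=(P[...,i]>box[2*i])&(P[...,i]<box[2*i+1])
    n,l,st,_=cv2.connectedComponentsWithStats(m.astype(np.uint8),connectivity=4)
    k=1+np.argmax(st[1:,4]); return P[l==k], l==k
def rect(c,box,tr=0.004):
    q,m=sel(c,box); 
    r=cv2.minAreaRect((q[:,:2]*1000).astype(np.float32)); 
    (w,h),a=r[1],r[2]
    while a>45: a-=90
    while a<-45: a+=90
    # refine: minimise trimmed extents
    best=None
    for d in np.arange(a-12,a+12,.25):
        t=np.deg2rad(d); R=np.array([[np.cos(t),np.sin(t)],[-np.sin(t),np.cos(t)]]); u=q[:,:2]@R.T
        lo,hi=np.percentile(u,[.7,99.3],axis=0); s=np.prod(hi-lo)
        if best is None or s<best[0]: best=(s,d,R.T@((lo+hi)/2),hi-lo)
    return len(q),np.round(best[2],4),np.round(best[3],4),round(float(best[1]),2),round(float(np.median(q[:,2])),4)
E
python3 - <<'E'
from h import *
for n in("scene","side"):
    c={k:v for k,v in np.load(n+"0.npz").items()}
    for nm,b in dict(roof=(.5,.85,.12,.42,.052,.064),shelfroof=(.42,.85,.1,.42,.0015,.064),bar=(.565,.63,-.3,-.03,.015,.035),bed=(.36,.63,-.3,-.01,.0025,.07),rail=(.44,.55,-.3,-.03,.018,.032),knob=(.44,.55,-.3,-.03,.055,.08),cap=(.3,.5,0,.1,.115,.14),shank=(.42,.62,0,.1,.016,.04),foot=(.34,.46,0,.1,.009,.02),mat=(.34,.63,0,.13,.0025,.03)).items():
        try: print(n,nm,*rect(c,b))
        except Exception as e: print(n,nm,e)
E
```

```text
scene roof 2761 [0.7088 0.2534] [0.16   0.2057] -6.19 0.0563
scene shelfroof 5480 [0.6717 0.268 ] [0.3273 0.2341] -6.07 0.0524
scene bar 500 [ 0.5875 -0.1562] [0.0139 0.2046] -5.71 0.0212
scene bed 6654 [ 0.4968 -0.1479] [0.2204 0.2106] -6.18 0.0052
scene rail 358 [ 0.4845 -0.1946] [0.0285 0.108 ] -4.17 0.0258
scene knob 60 [ 0.4832 -0.1458] [0.0157 0.0156] 30.82 0.0638
scene cap 103 [0.4112 0.0524] [0.0239 0.0237] 2.05 0.1256
scene shank 133 [0.4929 0.054 ] [0.1376 0.008 ] 1.34 0.0244
scene foot 306 [0.399  0.0516] [0.0588 0.0442] 0.08 0.0131
scene mat 1757 [0.485  0.0587] [0.2289 0.0856] -2.47 0.0048
side roof 1535 [0.7291 0.2601] [0.1279 0.2007] -4.68 0.057
side shelfroof 4332 [0.5915 0.2592] [0.2033 0.2979] 20.13 0.0053
side bar 175 [ 0.5891 -0.1504] [0.0149 0.2028] -5.3 0.0215
side bed 2506 [ 0.4976 -0.1464] [0.2418 0.244 ] -9.93 0.0067
side rail 140 [ 0.4949 -0.0991] [0.0304 0.1228] -6.86 0.0257
side knob 25 [ 0.4848 -0.1391] [0.016  0.0158] -11.56 0.0641
side cap 66 [0.4119 0.0572] [0.0224 0.0264] -1.41 0.1262
side shank 101 [0.4928 0.0584] [0.1431 0.0142] 1.9 0.0253
side foot 186 [0.4001 0.0566] [0.0585 0.0459] 3.25 0.0136
side mat 1379 [0.4881 0.0643] [0.2401 0.1126] -2.48 0.0052
```

```bash
cat > plan.py <<'E'
import json,sys,math
from h import *
def plan(wps, start=None, step=40, tstep=.14):
    """wps: list of (x,y,z,yaw,fingers[,step]) ; 'w',n,f = wait rows. Prints calls of rows"""
    s=arm.state()
    p=np.array(s["tcp_pos"]) if start is None else np.array(start[:3]); R=Ro.from_euler("xyz",s["eef_rot"])
    rows=[]
    for w in wps:
        if w[0]=='w': rows+= [{"fingers":w[2]}]*w[1]; continue
        q=np.array(w[:3]); st=w[5] if len(w)>5 else step
        Rt=Ro.from_euler("xyz",[math.pi,0,w[3]]); rv=(R.inv()*Rt).as_rotvec()
        n=max(1,math.ceil(np.linalg.norm(q-p)*1000/st),math.ceil(np.abs(rv).max()/tstep))
        for i in range(n):
            k=n-i; rv=(R.inv()*Rt).as_rotvec()/k; d=R.inv().apply((q-p)/k)*1000
            r={}
            for a,b in zip(("dx","dy","dz"),d):
                if abs(b)>=.05: r[a]=round(float(b),1)
            for a,b in zip(("wx","wy","wz"),rv):
                if abs(b)>=.001: r[a]=round(float(b),3)
            if w[4] is not None: r["fingers"]=w[4]
            rows.append(r)
            p=p+R.apply([r.get("dx",0)/1e3,r.get("dy",0)/1e3,r.get("dz",0)/1e3]); R=R*Ro.from_rotvec([r.get("wx",0),r.get("wy",0),r.get("wz",0)])
    for i in range(0,len(rows),12): print(json.dumps(rows[i:i+12]).replace(" ","").replace('},{','},\n{') if 0 else json.dumps(rows[i:i+12]).replace(" ",""))
E
python3 - <<'E'
from plan import *
plan([(.3,.35,.25,2.1,94),(.483,-.143,.22,1.466,94)])
E
```

```text
[{"dx":-24.3,"dy":-23.0,"dz":-10.3,"wz":0.109,"fingers":94},{"dx":-26.7,"dy":-20.2,"dz":-10.3,"wz":0.109,"fingers":94},{"dx":-28.7,"dy":-17.1,"dz":-10.4,"wz":0.109,"fingers":94},{"dx":-30.4,"dy":-13.9,"dz":-10.3,"wz":0.109,"fingers":94},{"dx":-31.7,"dy":-10.6,"dz":-10.4,"wz":0.109,"fingers":94},{"dx":-32.6,"dy":-7.0,"dz":-10.3,"wz":0.11,"fingers":94},{"dx":-37.0,"dy":-6.5,"dz":2.1,"wz":0.045,"fingers":94},{"dx":-37.3,"dy":-4.8,"dz":2.1,"wz":0.045,"fingers":94},{"dx":-37.4,"dy":-3.1,"dz":2.1,"wz":0.045,"fingers":94},{"dx":-37.5,"dy":-1.5,"dz":2.2,"wz":0.045,"fingers":94},{"dx":-37.6,"dy":0.2,"dz":2.1,"wz":0.045,"fingers":94},{"dx":-37.5,"dy":1.9,"dz":2.2,"wz":0.045,"fingers":94}]
[{"dx":-37.4,"dy":3.6,"dz":2.1,"wz":0.045,"fingers":94},{"dx":-37.2,"dy":5.3,"dz":2.2,"wz":0.046,"fingers":94},{"dx":-36.9,"dy":7.0,"dz":2.1,"wz":0.045,"fingers":94},{"dx":-36.5,"dy":8.7,"dz":2.2,"wz":0.046,"fingers":94},{"dx":-36.1,"dy":10.3,"dz":2.1,"wz":0.045,"fingers":94},{"dx":-35.6,"dy":12.0,"dz":2.2,"wz":0.046,"fingers":94},{"dx":-35.1,"dy":13.6,"dz":2.1,"wz":0.045,"fingers":94},{"dx":-34.4,"dy":15.1,"dz":2.2,"wz":0.046,"fingers":94}]
```

Call:
move_arm([
  {"dx":-24,"dy":-23,"dz":-10,"wz":0.11,"fingers":94},
  {"dx":-27,"dy":-20,"dz":-10,"wz":0.11},
  {"dx":-29,"dy":-17,"dz":-10,"wz":0.11},
  {"dx":-30,"dy":-14,"dz":-10,"wz":0.11},
  {"dx":-32,"dy":-11,"dz":-10,"wz":0.11},
  {"dx":-33,"dy":-7,"dz":-10,"wz":0.11},
  {"dx":-37,"dy":-6,"dz":2,"wz":0.045},
  {"dx":-37,"dy":-5,"dz":2,"wz":0.045},
  {"dx":-37,"dy":-3,"dz":2,"wz":0.045},
  {"dx":-38,"dy":-1,"dz":2,"wz":0.045},
  {"dx":-38,"dy":0,"dz":2,"wz":0.045},
  {"dx":-38,"dy":2,"dz":2,"wz":0.045},
])

```text
invalid input
```

Call:
move_arm([
  {"dx":-37,"dy":4,"dz":2,"wz":0.045},
  {"dx":-37,"dy":5,"dz":2,"wz":0.045},
  {"dx":-37,"dy":7,"dz":2,"wz":0.045},
  {"dx":-37,"dy":9,"dz":2,"wz":0.045},
  {"dx":-36,"dy":10,"dz":2,"wz":0.045},
  {"dx":-36,"dy":12,"dz":2,"wz":0.045},
  {"dx":-35,"dy":14,"dz":2,"wz":0.045},
  {"dx":-34,"dy":15,"dz":2,"wz":0.045},
  {},
  {},
])

```text
invalid input
```

Run:
```python
from look import *
s=arm.state(); print(s["t"],s["tcp_pos"],s["eef_rot"])
c=look("wrist",("clamp_knob","contact_bar","bed"),"w1.png",1)
np.savez("w1.npz",**{k:np.array(v) for k,v in c.items()})
print(c["position"],c["rotation"],c["mtx"][0][0])
for nm,b in dict(bar=(.565,.63,-.3,-.01,.015,.035),bed=(.36,.63,-.3,-.0,.0025,.07),rail=(.44,.55,-.3,-.0,.018,.032),knob=(.44,.55,-.3,-.03,.05,.08)).items():
  try: print(nm,*rect(c,b))
  except Exception as e: print(nm,e)
```

```text
1.4 [0.21691092 0.53255335 0.18800278] [3.14150596e+00 4.24940185e-06 2.75479690e+00]
[0.14943978 0.55926151 0.38488185] [-2.57354223e-01 -6.60575921e-04  1.18428250e+00] 294.3602133794744
bar attempt to get argmax of an empty sequence
bed attempt to get argmax of an empty sequence
rail attempt to get argmax of an empty sequence
knob attempt to get argmax of an empty sequence
```

View pics/w1.png

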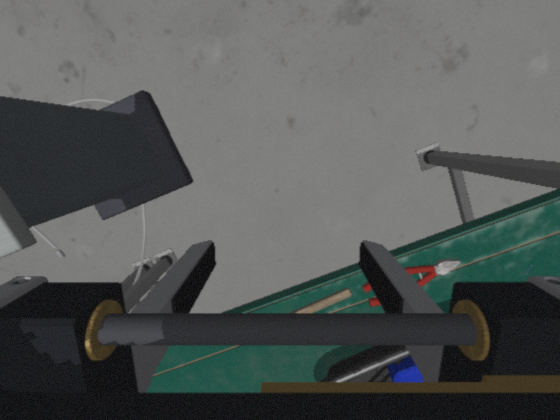

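The view shows only the floor and the fingers at the sides (row 330). The moves were refused, so I'm retrying with every key filled in.

Call:
move_arm([
  {"wx":0,"wy":0,"wz":0.11,"dx":-24,"dy":-23,"dz":-10,"fingers":94},
  {"wx":0,"wy":0,"wz":0.11,"dx":-27,"dy":-20,"dz":-10,"fingers":94},
  {"wx":0,"wy":0,"wz":0.11,"dx":-29,"dy":-17,"dz":-10,"fingers":94},
  {"wx":0,"wy":0,"wz":0.11,"dx":-30,"dy":-14,"dz":-10,"fingers":94},
  {"wx":0,"wy":0,"wz":0.11,"dx":-32,"dy":-11,"dz":-10,"fingers":94},
  {"wx":0,"wy":0,"wz":0.11,"dx":-33,"dy":-7,"dz":-10,"fingers":94},
  {"wx":0,"wy":0,"wz":0.045,"dx":-37,"dy":-6,"dz":2,"fingers":94},
  {"wx":0,"wy":0,"wz":0.045,"dx":-37,"dy":-5,"dz":2,"fingers":94},
  {"wx":0,"wy":0,"wz":0.045,"dx":-37,"dy":-3,"dz":2,"fingers":94},
  {"wx":0,"wy":0,"wz":0.045,"dx":-38,"dy":-1,"dz":2,"fingers":94},
  {"wx":0,"wy":0,"wz":0.045,"dx":-38,"dy":0,"dz":2,"fingers":94},
  {"wx":0,"wy":0,"wz":0.045,"dx":-38,"dy":2,"dz":2,"fingers":94},
])

```text
t: 2.8
tcp_pos: [0.3782, 0.1357, 0.2361]
eef_rot: [3.141, -0.0, 1.823]
contact_force: [0.4, -0.2, -0.6]
finger_gap: 0.0942
gripper_force: 0.0
```

Call:
move_arm([
  {"wx":0,"wy":0,"wz":0.045,"dx":-37,"dy":4,"dz":2,"fingers":94},
  {"wx":0,"wy":0,"wz":0.045,"dx":-37,"dy":5,"dz":2,"fingers":94},
  {"wx":0,"wy":0,"wz":0.045,"dx":-37,"dy":7,"dz":2,"fingers":94},
  {"wx":0,"wy":0,"wz":0.045,"dx":-37,"dy":9,"dz":2,"fingers":94},
  {"wx":0,"wy":0,"wz":0.045,"dx":-36,"dy":10,"dz":2,"fingers":94},
  {"wx":0,"wy":0,"wz":0.045,"dx":-36,"dy":12,"dz":2,"fingers":94},
  {"wx":0,"wy":0,"wz":0.045,"dx":-35,"dy":14,"dz":2,"fingers":94},
  {"wx":0,"wy":0,"wz":0.045,"dx":-34,"dy":15,"dz":2,"fingers":94},
  {"wx":0,"wy":0,"wz":0,"dx":0,"dy":0,"dz":0,"fingers":94},
])

```text
t: 3.7
tcp_pos: [0.4834, -0.1488, 0.2192]
eef_rot: [3.141, 0.002, 1.46]
contact_force: [-0.1, 0.3, 0.2]
finger_gap: 0.0942
gripper_force: 0.0
```

```bash
python3 - <<'E'
import re
t=open("plan.py").read()
t=t.replace('r={}\n','r=dict.fromkeys(("wx","wy","wz","dx","dy","dz"),0)\n').replace('rows+= [{"fingers":w[2]}]*w[1]','rows+= [dict(wx=0,wy=0,wz=0,dx=0,dy=0,dz=0,fingers=w[2])]*w[1]')
open("plan.py","w").write(t)
E
cat > wl.py <<'E'
from look import *
def wl(png,boxes,keys=(),cam="wrist"):
    s=arm.state(); print(round(s["t"],2),np.round(s["tcp_pos"],4),np.round(s["eef_rot"],4),"gap",round(s["finger_gap"],4),"F",np.round(s["contact_force"],1),round(s["gripper_force"],1))
    c=look(cam,keys,png,1)
    for nm,b in boxes.items():
        try: print(nm,*rect(c,b))
        except Exception as e: print(nm,e)
    return c
E
python3 - <<'E'
from wl import *
c=wl("w2.png",dict(bar=(.565,.63,-.3,-.01,.015,.035),bed=(.36,.63,-.3,-.0,.0025,.07),rail=(.44,.55,-.3,-.0,.018,.032),knob=(.44,.55,-.3,-.03,.05,.08)),("clamp_knob","contact_bar"))
E
```

```text
3.7 [ 0.4834 -0.1488  0.2192] [3.1411e+00 1.9000e-03 1.4602e+00] gap 0.0942 F [-0.1  0.3  0.2] 0.0
wrist clamp_knob 0.69 [287. 184.  24. 153.] [[0.476, -0.244, 0.014], [0.495, -0.136, 0.027], [0.51, -0.043, 0.066]]
bar 1422 [ 0.5872 -0.1531] [0.0121 0.2005] -5.67 0.0219
bed 22667 [ 0.4991 -0.1434] [0.2141 0.2083] -6.3 0.0045
rail 1537 [ 0.4887 -0.1436] [0.0282 0.2019] -5.67 0.0269
knob 186 [ 0.4834 -0.143 ] [0.0161 0.017 ] -3.74 0.0648
```

View pics/w2.png

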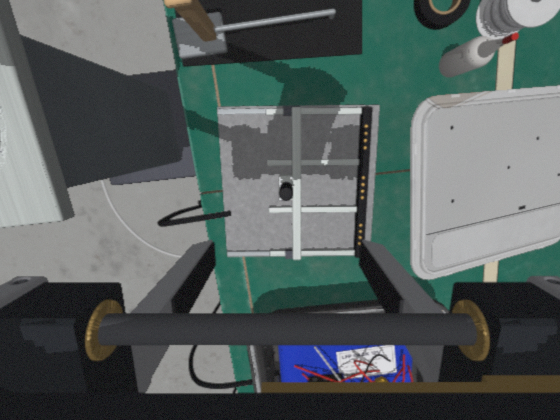

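Wrist view: knob (286,190), rail column 297, contact bar column 365, bed empty. Next I grip the knob and draw the rail back.

Run:
```python
from plan import *
plan([(.4834,-.143,.12,1.468,50),(.4834,-.143,.046,1.468,50,25),('w',5,0),(.4237,-.1368,.046,1.468,0,8),('w',3,50),(.4237,-.1368,.13,1.468,50)])
```

```text
[{"wx":0,"wy":0,"wz":-0.001,"dx":0.4,"dy":0.6,"dz":33.3,"fingers":50},{"wx":0,"wy":0,"wz":-0.001,"dx":0.4,"dy":0.6,"dz":33.2,"fingers":50},{"wx":0,"wy":0,"wz":-0.001,"dx":0.5,"dy":0.7,"dz":33.3,"fingers":50},{"wx":0,"wy":0,"wz":0,"dx":0,"dy":0,"dz":24.7,"fingers":50},{"wx":0,"wy":0,"wz":0,"dx":0,"dy":0,"dz":24.6,"fingers":50},{"wx":0,"wy":0,"wz":0,"dx":-0.1,"dy":0.1,"dz":24.7,"fingers":50},{"wx":0,"wy":0,"wz":0,"dx":0,"dy":0,"dz":0,"fingers":0},{"wx":0,"wy":0,"wz":0,"dx":0,"dy":0,"dz":0,"fingers":0},{"wx":0,"wy":0,"wz":0,"dx":0,"dy":0,"dz":0,"fingers":0},{"wx":0,"wy":0,"wz":0,"dx":0,"dy":0,"dz":0,"fingers":0},{"wx":0,"wy":0,"wz":0,"dx":0,"dy":0,"dz":0,"fingers":0},{"wx":0,"wy":0,"wz":0,"dx":0,"dy":-7.5,"dz":0,"fingers":0}]
[{"wx":0,"wy":0,"wz":0,"dx":0,"dy":-7.5,"dz":0,"fingers":0},{"wx":0,"wy":0,"wz":0,"dx":0,"dy":-7.5,"dz":0,"fingers":0},{"wx":0,"wy":0,"wz":0,"dx":0,"dy":-7.5,"dz":0,"fingers":0},{"wx":0,"wy":0,"wz":0,"dx":0,"dy":-7.5,"dz":0,"fingers":0},{"wx":0,"wy":0,"wz":0,"dx":0,"dy":-7.5,"dz":0,"fingers":0},{"wx":0,"wy":0,"wz":0,"dx":0,"dy":-7.5,"dz":0,"fingers":0},{"wx":0,"wy":0,"wz":0,"dx":0,"dy":-7.6,"dz":0,"fingers":0},{"wx":0,"wy":0,"wz":0,"dx":0,"dy":0,"dz":0,"fingers":50},{"wx":0,"wy":0,"wz":0,"dx":0,"dy":0,"dz":0,"fingers":50},{"wx":0,"wy":0,"wz":0,"dx":0,"dy":0,"dz":0,"fingers":50},{"wx":0,"wy":0,"wz":0,"dx":0,"dy":0,"dz":-28.0,"fingers":50},{"wx":0,"wy":0,"wz":0,"dx":0.1,"dy":0,"dz":-28.0,"fingers":50}]
[{"wx":0,"wy":0,"wz":0,"dx":0,"dy":0,"dz":-28.0,"fingers":50}]
```

Call:
move_arm([
  {"wx":0,"wy":0,"wz":0,"dx":0.5,"dy":0.6,"dz":33,"fingers":50},
  {"wx":0,"wy":0,"wz":0,"dx":0.5,"dy":0.6,"dz":33,"fingers":50},
  {"wx":0,"wy":0,"wz":0,"dx":0.5,"dy":0.6,"dz":34,"fingers":50},
  {"wx":0,"wy":0,"wz":0,"dx":0,"dy":0,"dz":25,"fingers":50},
  {"wx":0,"wy":0,"wz":0,"dx":0,"dy":0,"dz":25,"fingers":50},
  {"wx":0,"wy":0,"wz":0,"dx":0,"dy":0,"dz":24,"fingers":50},
  {"wx":0,"wy":0,"wz":0,"dx":0,"dy":0,"dz":0,"fingers":0},
  {"wx":0,"wy":0,"wz":0,"dx":0,"dy":0,"dz":0,"fingers":0},
  {"wx":0,"wy":0,"wz":0,"dx":0,"dy":0,"dz":0,"fingers":0},
  {"wx":0,"wy":0,"wz":0,"dx":0,"dy":0,"dz":0,"fingers":0},
  {"wx":0,"wy":0,"wz":0,"dx":0,"dy":0,"dz":0,"fingers":0},
  {"wx":0,"wy":0,"wz":0,"dx":0,"dy":0,"dz":0,"fingers":0},
])

```text
t: 5.05
tcp_pos: [0.4848, -0.1437, 0.0477]
eef_rot: [3.139, 0.001, 1.465]
contact_force: [-1.5, 1.4, 6.8]
finger_gap: 0.0057
gripper_force: 3.6
```

Call:
move_arm([
  {"wx":0,"wy":0,"wz":0,"dx":0,"dy":-7.5,"dz":0,"fingers":0},
  {"wx":0,"wy":0,"wz":0,"dx":0,"dy":-7.5,"dz":0,"fingers":0},
  {"wx":0,"wy":0,"wz":0,"dx":0,"dy":-7.5,"dz":0,"fingers":0},
  {"wx":0,"wy":0,"wz":0,"dx":0,"dy":-7.5,"dz":0,"fingers":0},
  {"wx":0,"wy":0,"wz":0,"dx":0,"dy":-7.5,"dz":0,"fingers":0},
  {"wx":0,"wy":0,"wz":0,"dx":0,"dy":-7.5,"dz":0,"fingers":0},
  {"wx":0,"wy":0,"wz":0,"dx":0,"dy":-7.5,"dz":0,"fingers":0},
  {"wx":0,"wy":0,"wz":0,"dx":0,"dy":-7.5,"dz":0,"fingers":0},
  {"wx":0,"wy":0,"wz":0,"dx":0,"dy":0,"dz":0,"fingers":0},
  {"wx":0,"wy":0,"wz":0,"dx":0,"dy":0,"dz":0,"fingers":0},
])

```text
t: 6.05
tcp_pos: [0.4251, -0.1381, 0.0477]
eef_rot: [3.138, 0.002, 1.465]
contact_force: [-0.4, -0.9, 9.3]
finger_gap: 0.0006
gripper_force: 5.0
```

Call:
move_arm([
  {"wx":0,"wy":0,"wz":0,"dx":0,"dy":0,"dz":0,"fingers":60},
  {"wx":0,"wy":0,"wz":0,"dx":0,"dy":0,"dz":0,"fingers":60},
  {"wx":0,"wy":0,"wz":0,"dx":0,"dy":0,"dz":0,"fingers":60},
  {"wx":0,"wy":0,"wz":0,"dx":0,"dy":0,"dz":-40,"fingers":60},
  {"wx":0,"wy":0,"wz":0,"dx":0,"dy":0,"dz":-40,"fingers":60},
  {"wx":0,"wy":0,"wz":0,"dx":0,"dy":0,"dz":-40,"fingers":60},
  {"wx":0,"wy":0,"wz":0,"dx":0,"dy":0,"dz":-40,"fingers":60},
  {"wx":0,"wy":0,"wz":0,"dx":0,"dy":0,"dz":0,"fingers":60},
])

```text
t: 6.85
tcp_pos: [0.427, -0.1386, 0.2112]
eef_rot: [3.131, 0.004, 1.465]
contact_force: [0.4, 0.5, -0.6]
finger_gap: 0.0589
gripper_force: 0.0
```

Run:
```python
from plan import *
from wl import *
c=wl(None,dict(rail=(.36,.55,-.3,-.0,.018,.032),knob=(.36,.55,-.3,-.03,.05,.08)))
plan([(.411,-.02,.24,1.58,60),(.411,-.02,.24,1.58,60)])
```

```text
6.85 [ 0.427  -0.1386  0.2112] [3.1313 0.004  1.4647] gap 0.0589 F [ 0.4  0.5 -0.6] 0.0
rail 1546 [ 0.4358 -0.1384] [0.0297 0.2021] -5.82 0.0269
knob 193 [ 0.4309 -0.1377] [0.0166 0.0165] 6.75 0.0648
[{"wx":0.001,"wy":0,"wz":-0.029,"dx":28.9,"dy":-6.6,"dz":-8.0,"fingers":60},{"wx":0.001,"wy":0,"wz":-0.029,"dx":29.0,"dy":-5.8,"dz":-8.0,"fingers":60},{"wx":0.002,"wy":0.001,"wz":-0.029,"dx":29.2,"dy":-5.0,"dz":-8.0,"fingers":60},{"wx":0.001,"wy":0.001,"wz":-0.028,"dx":29.4,"dy":-4.1,"dz":-7.9,"fingers":60},{"wx":0,"wy":0,"wz":0,"dx":0,"dy":0,"dz":0,"fingers":60}]
```

Call:
move_arm([
  {"wx":0,"wy":0,"wz":-0.03,"dx":29,"dy":-6,"dz":-8,"fingers":60},
  {"wx":0,"wy":0,"wz":-0.03,"dx":29,"dy":-6,"dz":-8,"fingers":60},
  {"wx":0,"wy":0,"wz":-0.03,"dx":29,"dy":-5,"dz":-8,"fingers":60},
  {"wx":0,"wy":0,"wz":-0.03,"dx":29,"dy":-4,"dz":-8,"fingers":60},
  {"wx":0,"wy":0,"wz":0,"dx":0,"dy":0,"dz":0,"fingers":60},
  {"wx":0,"wy":0,"wz":0,"dx":0,"dy":0,"dz":0,"fingers":60},
])

```text
t: 7.5
tcp_pos: [0.4093, -0.0198, 0.2367]
eef_rot: [-3.139, 0.0, 1.586]
contact_force: [0.9, 0.3, 0.5]
finger_gap: 0.06
gripper_force: 0.0
```

Run:
```python
from plan import *
from wl import *
c=wl("w3.png",dict(knob=(.36,.55,-.3,-.03,.05,.08),cap=(.3,.5,0,.1,.115,.14),shank=(.42,.62,0,.1,.016,.04),foot=(.34,.46,0,.1,.009,.02),mat=(.34,.63,0,.13,.0025,.03)),("pick","pick_mat"))
```

```text
7.5 [ 0.4093 -0.0198  0.2367] [-3.1393e+00  2.0000e-04  1.5860e+00] gap 0.06 F [0.9 0.3 0.5] 0.0
wrist pick 0.9 [330. 136. 142.  36.] [[0.37, 0.033, 0.004], [0.409, 0.056, 0.024], [0.549, 0.075, 0.128]]
knob 167 [ 0.4305 -0.1372] [0.0162 0.0167] -34.49 0.0643
cap 552 [0.4105 0.0547] [0.0232 0.0225] 1.11 0.1269
shank 454 [0.4944 0.056 ] [0.1338 0.0052] 0.89 0.0256
foot 859 [0.3985 0.0543] [0.0593 0.0428] 0.87 0.0139
mat 9610 [0.4846 0.0619] [0.2274 0.0847] -2.68 0.0043
```

View pics/w3.png

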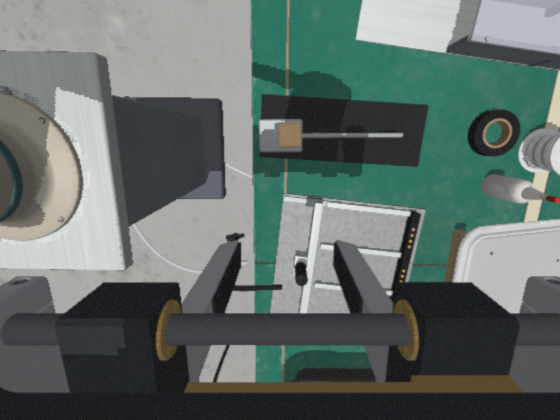

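Wrist view: handle cap (290,134), shank to (400,134), knob (300,272), rail open. Next I grip the pick.

Call:
move_arm([
  {"wx":0,"wy":0,"wz":0,"dx":37,"dy":1,"dz":6,"fingers":60},
  {"wx":0,"wy":0,"wz":0,"dx":37,"dy":1,"dz":10,"fingers":60},
  {"wx":0,"wy":0,"wz":0,"dx":0.5,"dy":0,"dz":35,"fingers":60},
  {"wx":0,"wy":0,"wz":0,"dx":0,"dy":0,"dz":35,"fingers":60},
  {"wx":0,"wy":0,"wz":0,"dx":0,"dy":0,"dz":35,"fingers":60},
  {"wx":0,"wy":0,"wz":0,"dx":0,"dy":0,"dz":35,"fingers":60},
  {"wx":0,"wy":0,"wz":0,"dx":0,"dy":0,"dz":0,"fingers":60},
  {"wx":0,"wy":0,"wz":0,"dx":0,"dy":0,"dz":0,"fingers":60},
])

```text
t: 8.45
tcp_pos: [0.4113, 0.054, 0.0819]
eef_rot: [-3.14, -0.0, 1.584]
contact_force: [-0.5, -0.5, 0.2]
finger_gap: 0.0599
gripper_force: 0.0
```

Call:
move_arm([
  {"wx":0,"wy":0,"wz":0,"dx":0,"dy":0,"dz":0,"fingers":0},
  {"wx":0,"wy":0,"wz":0,"dx":0,"dy":0,"dz":0,"fingers":0},
  {"wx":0,"wy":0,"wz":0,"dx":0,"dy":0,"dz":0,"fingers":0},
  {"wx":0,"wy":0,"wz":0,"dx":0,"dy":0,"dz":0,"fingers":0},
  {"wx":0,"wy":0,"wz":0,"dx":0,"dy":0,"dz":0,"fingers":0},
  {"wx":0,"wy":0,"wz":0,"dx":0,"dy":0,"dz":0,"fingers":0},
])

```text
t: 9.05
tcp_pos: [0.4115, 0.0546, 0.0824]
eef_rot: [3.141, -0.0, 1.585]
contact_force: [-0.9, 0.4, 4.2]
finger_gap: 0.0237
gripper_force: 30.0
```

Run:
```python
from wl import *
c=wl(None,dict(roof=(.5,.85,.12,.42,.052,.064),cap=(.3,.5,0,.1,.115,.14)))
```

```text
9.05 [0.4115 0.0546 0.0824] [ 3.1409 -0.      1.5849] gap 0.0237 F [-0.9  0.4  4.2] 30.0
roof attempt to get argmax of an empty sequence
cap 2543 [0.4122 0.0551] [0.0464 0.0228] 1.3 0.1271
```

Run:
```python
from wl import *
c=wl("w4.png",{})
P=grid(c);d=c["depth"]
for col in range(200,400,8):
    # points within region near fingers
    m=(d[:,col]>0)&(np.abs(P[:,col,0]-.4115)<.06)&(np.abs(P[:,col,1]-.0546)<.03)&(P[:,col,2]>.03)
    if m.any(): 
        q=P[:,col][m]; r=np.nonzero(m)[0]; i=q[:,2].argmin(); print(col,r.min(),r.max(),"minz",q[i].round(3),"first",q[0].round(3),"last",q[-1].round(3))
```

```text
9.1 [0.4114 0.0547 0.0824] [ 3.141 -0.     1.585] gap 0.0234 F [-0.9 -0.1  4.1] 30.0
200 330 419 minz [0.392 0.083 0.22 ] first [0.392 0.084 0.221] last [0.396 0.076 0.236]
208 330 419 minz [0.393 0.073 0.22 ] first [0.394 0.084 0.221] last [0.397 0.077 0.236]
216 330 419 minz [0.395 0.072 0.22 ] first [0.396 0.084 0.221] last [0.399 0.077 0.236]
224 332 419 minz [0.397 0.08  0.22 ] first [0.397 0.083 0.22 ] last [0.4   0.076 0.236]
232 315 419 minz [0.398 0.085 0.215] first [0.398 0.085 0.215] last [0.402 0.077 0.236]
240 266 419 minz [0.388 0.063 0.141] first [0.388 0.063 0.141] last [0.403 0.076 0.236]
248 245 419 minz [0.388 0.063 0.11 ] first [0.388 0.063 0.11 ] last [0.405 0.077 0.237]
256 242 419 minz [0.393 0.063 0.105] first [0.393 0.063 0.105] last [0.406 0.076 0.236]
264 240 419 minz [0.398 0.063 0.101] first [0.398 0.063 0.101] last [0.408 0.077 0.236]
272 245 419 minz [0.403 0.06  0.103] first [0.403 0.06  0.103] last [0.409 0.077 0.236]
280 212 419 minz [0.406 0.063 0.031] first [0.406 0.063 0.031] last [0.411 0.076 0.236]
288 212 419 minz [0.413 0.064 0.031] first [0.4
[... 484 characters left out ...]
 274 419 minz [0.436 0.063 0.149] first [0.436 0.063 0.149] last [0.421 0.077 0.236]
344 329 419 minz [0.425 0.084 0.22 ] first [0.425 0.084 0.22 ] last [0.422 0.077 0.236]
352 331 419 minz [0.427 0.082 0.22 ] first [0.427 0.084 0.221] last [0.424 0.077 0.236]
360 331 419 minz [0.429 0.075 0.22 ] first [0.429 0.085 0.221] last [0.426 0.076 0.236]
368 330 419 minz [0.431 0.084 0.22 ] first [0.431 0.084 0.22 ] last [0.427 0.077 0.236]
376 332 419 minz [0.433 0.076 0.22 ] first [0.432 0.084 0.221] last [0.428 0.077 0.236]
384 332 419 minz [0.435 0.082 0.22 ] first [0.434 0.084 0.221] last [0.43  0.077 0.236]
392 331 419 minz [0.437 0.074 0.22 ] first [0.436 0.084 0.221] last [0.431 0.077 0.237]
```

View pics/w4.png

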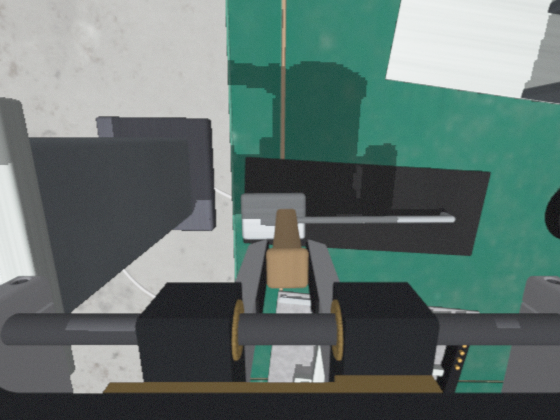

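Wrist view: the fingertips are on the cap (287,265), not the handle. Depth puts the tips at z≈0.101, so the hand really sits 30 mm higher than the reported TCP. I'm opening, going down 30 mm and gripping again.

Call:
move_arm([
  {"wx":0,"wy":0,"wz":0,"dx":0,"dy":0,"dz":0,"fingers":50},
  {"wx":0,"wy":0,"wz":0,"dx":0,"dy":0,"dz":0,"fingers":50},
  {"wx":0,"wy":0,"wz":0,"dx":0,"dy":0,"dz":0,"fingers":50},
  {"wx":0,"wy":0,"wz":0,"dx":0,"dy":0,"dz":15,"fingers":50},
  {"wx":0,"wy":0,"wz":0,"dx":0,"dy":0,"dz":15,"fingers":50},
  {"wx":0,"wy":0,"wz":0,"dx":0,"dy":0,"dz":0,"fingers":50},
  {"wx":0,"wy":0,"wz":0,"dx":0,"dy":0,"dz":0,"fingers":0},
  {"wx":0,"wy":0,"wz":0,"dx":0,"dy":0,"dz":0,"fingers":0},
  {"wx":0,"wy":0,"wz":0,"dx":0,"dy":0,"dz":0,"fingers":0},
  {"wx":0,"wy":0,"wz":0,"dx":0,"dy":0,"dz":0,"fingers":0},
  {"wx":0,"wy":0,"wz":0,"dx":0,"dy":0,"dz":0,"fingers":0},
  {"wx":0,"wy":0,"wz":0,"dx":0,"dy":0,"dz":0,"fingers":0},
])

```text
t: 10.35
tcp_pos: [0.4117, 0.0546, 0.0525]
eef_rot: [3.141, -0.0, 1.585]
contact_force: [-0.6, -0.4, 4.3]
finger_gap: 0.0239
gripper_force: 30.0
```

Run:
```python
from wl import *
from plan import *
wl(None,{})
plan([(.411,.055,.142,1.585,0,30),(.44,.24,.20,1.466,0)])
```

```text
10.35 [0.4117 0.0546 0.0525] [ 3.1406 -0.      1.5848] gap 0.0239 F [-0.6 -0.4  4.3] 30.0
[{"wx":0,"wy":0,"wz":0,"dx":0.1,"dy":-0.2,"dz":-29.9,"fingers":0},{"wx":0,"wy":0,"wz":0,"dx":0.1,"dy":-0.2,"dz":-29.8,"fingers":0},{"wx":0,"wy":0,"wz":0,"dx":0.2,"dy":-0.1,"dz":-29.9,"fingers":0},{"wx":0,"wy":0,"wz":0.024,"dx":36.9,"dy":6.3,"dz":-11.6,"fingers":0},{"wx":0,"wy":0,"wz":0.024,"dx":37.1,"dy":5.4,"dz":-11.6,"fingers":0},{"wx":0,"wy":0,"wz":0.024,"dx":37.2,"dy":4.6,"dz":-11.6,"fingers":0},{"wx":0,"wy":0,"wz":0.023,"dx":37.2,"dy":3.6,"dz":-11.6,"fingers":0},{"wx":0,"wy":0,"wz":0.024,"dx":37.4,"dy":2.8,"dz":-11.5,"fingers":0}]
```

Call:
move_arm([
  {"wx":0,"wy":0,"wz":0,"dx":0,"dy":0,"dz":0,"fingers":50},
  {"wx":0,"wy":0,"wz":0,"dx":0,"dy":0,"dz":0,"fingers":50},
  {"wx":0,"wy":0,"wz":0,"dx":0,"dy":0,"dz":0,"fingers":50},
  {"wx":0,"wy":0,"wz":0,"dx":0,"dy":0,"dz":13,"fingers":50},
  {"wx":0,"wy":0,"wz":0,"dx":0,"dy":0,"dz":0,"fingers":50},
  {"wx":0,"wy":0,"wz":0,"dx":0,"dy":0,"dz":0,"fingers":0},
  {"wx":0,"wy":0,"wz":0,"dx":0,"dy":0,"dz":0,"fingers":0},
  {"wx":0,"wy":0,"wz":0,"dx":0,"dy":0,"dz":0,"fingers":0},
  {"wx":0,"wy":0,"wz":0,"dx":0,"dy":0,"dz":0,"fingers":0},
  {"wx":0,"wy":0,"wz":0,"dx":0,"dy":0,"dz":0,"fingers":0},
  {"wx":0,"wy":0,"wz":0,"dx":0,"dy":0,"dz":0,"fingers":0},
])

```text
t: 11.5
tcp_pos: [0.4115, 0.0546, 0.0392]
eef_rot: [3.141, -0.0, 1.585]
contact_force: [-0.5, 0.1, 1.8]
finger_gap: 0.024
gripper_force: 30.0
```

Run:
```python
from wl import *
c=wl("w5.png",{})
P=grid(c);d=c["depth"]
for col in range(240,345,6):
    m=(d[:,col]>0)&(np.abs(P[:,col,0]-.4115)<.06)&(np.abs(P[:,col,1]-.0546)<.03)&(P[:,col,2]>.03)
    q=P[:,col][m]; r=np.nonzero(m)[0]
    if len(q): print(col,r.min(),[tuple(x.round(3)) for x in q[:60:12]])
```

```text
11.5 [0.4115 0.0546 0.0392] [ 3.1411e+00 -1.0000e-04  1.5848e+00] gap 0.024 F [-0.5  0.1  1.8] 30.0
240 266 [(np.float64(0.388), np.float64(0.062), np.float64(0.096)), (np.float64(0.39), np.float64(0.063), np.float64(0.11)), (np.float64(0.398), np.float64(0.083), np.float64(0.161)), (np.float64(0.399), np.float64(0.082), np.float64(0.167)), (np.float64(0.4), np.float64(0.081), np.float64(0.17))]
246 250 [(np.float64(0.388), np.float64(0.062), np.float64(0.074)), (np.float64(0.391), np.float64(0.063), np.float64(0.092)), (np.float64(0.393), np.float64(0.064), np.float64(0.108)), (np.float64(0.394), np.float64(0.063), np.float64(0.118)), (np.float64(0.395), np.float64(0.063), np.float64(0.128))]
252 243 [(np.float64(0.391), np.float64(0.063), np.float64(0.064)), (np.float64(0.393), np.float64(0.063), np.float64(0.083)), (np.float64(0.395), np.float64(0.063), np.float64(0.099)), (np.float64(0.396), np.float64(0.063), np.float64(0.111)), (np.float64(0.397), np.float64(0.063), np.float64(0.123))]
258 241 [(np.float64(0.394), np.float64(0.063), np.float64(0.06)), (np.float64(0.396), np.flo
[... 3745 characters left out ...]
loat64(0.064), np.float64(0.125)), (np.float64(0.429), np.float64(0.063), np.float64(0.134))]
336 274 [(np.float64(0.436), np.float64(0.063), np.float64(0.106)), (np.float64(0.424), np.float64(0.084), np.float64(0.172)), (np.float64(0.424), np.float64(0.08), np.float64(0.171)), (np.float64(0.424), np.float64(0.078), np.float64(0.173)), (np.float64(0.424), np.float64(0.075), np.float64(0.173))]
342 320 [(np.float64(0.425), np.float64(0.084), np.float64(0.174)), (np.float64(0.425), np.float64(0.082), np.float64(0.175)), (np.float64(0.425), np.float64(0.079), np.float64(0.176)), (np.float64(0.425), np.float64(0.076), np.float64(0.176)), (np.float64(0.425), np.float64(0.073), np.float64(0.177))]
```

Call:
move_arm([
  {"wx":0,"wy":0,"wz":0,"dx":0,"dy":0,"dz":-15,"fingers":0},
  {"wx":0,"wy":0,"wz":0,"dx":0,"dy":0,"dz":-30,"fingers":0},
  {"wx":0,"wy":0,"wz":0,"dx":0,"dy":0,"dz":-30,"fingers":0},
  {"wx":0,"wy":0,"wz":0,"dx":0,"dy":0,"dz":-30,"fingers":0},
  {"wx":0,"wy":0,"wz":0,"dx":0,"dy":0,"dz":-30,"fingers":0},
  {"wx":0,"wy":0,"wz":0,"dx":10,"dy":10,"dz":-30,"fingers":0},
  {"wx":0,"wy":0,"wz":0,"dx":15,"dy":25,"dz":-30,"fingers":0},
  {"wx":0,"wy":0,"wz":0,"dx":20,"dy":30,"dz":-20,"fingers":0},
  {"wx":0,"wy":0,"wz":0,"dx":20,"dy":30,"dz":0,"fingers":0},
  {"wx":0,"wy":0,"wz":0,"dx":15,"dy":25,"dz":0,"fingers":0},
  {"wx":0,"wy":0,"wz":0,"dx":0,"dy":0,"dz":0,"fingers":0},
  {"wx":0,"wy":0,"wz":0,"dx":0,"dy":0,"dz":0,"fingers":0},
])

```text
t: 12.75
tcp_pos: [0.5295, 0.1363, 0.2526]
eef_rot: [-3.138, 0.001, 1.585]
contact_force: [-0.7, -0.3, -1.2]
finger_gap: 0.0236
gripper_force: 30.0
```

Run:
```python
from wl import *
c=wl("w6.png",dict(roof=(.5,.85,.12,.42,.054,.062),shelf=(.45,.64,.1,.42,.0018,.008),all=(.45,.85,.1,.42,.0018,.062)),("driver_a","rack","pick"))
np.savez("w6.npz",**{k:np.array(v) for k,v in c.items()})
for cc in("scene",): wl(None,dict(cap=(.4,.65,.08,.2,.26,.42)),cam=cc)
```

```text
12.75 [0.5295 0.1363 0.2526] [-3.1383e+00  6.0000e-04  1.5854e+00] gap 0.0236 F [-0.7 -0.3 -1.2] 30.0
wrist rack 0.78 [392.  97. 255. 191.] [[0.514, 0.162, 0.002], [0.656, 0.272, 0.056], [0.786, 0.365, 0.059]]
wrist pick 0.69 [362. 258. 254. 112.] [[0.49, 0.118, 0.223], [0.53, 0.144, 0.239], [0.676, 0.157, 0.341]]
roof 22518 [0.7069 0.2563] [0.1568 0.2028] -6.55 0.0572
shelf 14543 [0.5664 0.2667] [0.1397 0.226 ] -3.38 0.0031
all 39800 [0.671  0.2617] [0.3385 0.2397] -1.04 0.0562
12.95 [0.5292 0.1358 0.2539] [-3.1410e+00  1.0000e-04  1.5843e+00] gap 0.0239 F [ 0.2  0.6 -2.2] 30.0
cap 3002 [0.529  0.1316] [0.1745 0.0663] 0.45 0.392
```

View pics/w6.png

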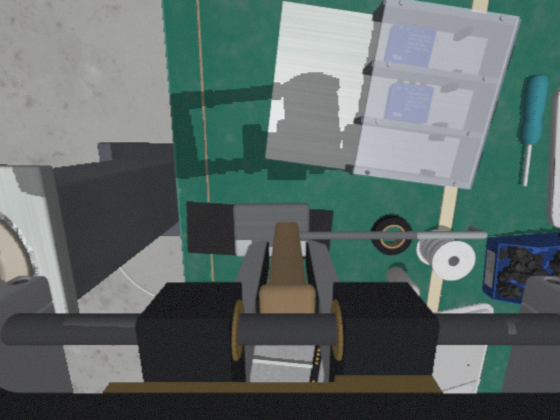

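Wrist view: drivers show through the roof at (410,45) in the +66 bay and (408,105) in the middle bay. The -66 bay is empty. The pick hangs level, shank tip at (487,235).

Run:
```python
from h import *
c={k:v for k,v in np.load("w6.npz").items()}
q,m=sel(c,(.5,.85,.12,.42,.050,.063)); P=grid(c)
def edge(pts,name,dep):
    pts=np.array(pts)[:, :2]
    vx,vy,x0,y0=cv2.fitLine((pts*1000).astype(np.float32),cv2.DIST_HUBER,0,.01,.01).ravel()
    a=np.degrees(np.arctan2(vy,vx)); print(name,len(pts),round(a%180,2),round(x0,1),round(y0,1)); return np.array([x0,y0]),np.array([vx,vy])
rows=range(20,165,3); L=[];Rr=[];B=[]
for r in range(10,165,3):
    cs=np.nonzero(m[r])[0]
    if len(cs): L.append(P[r,cs[0]]); 
    if len(cs) and r>25: Rr.append(P[r,cs[-1]])
for cc in range(370,465,3):
    rs=np.nonzero(m[:,cc])[0]; B.append(P[rs[-1],cc])
for pts,n in((L,"front"),(Rr,"back"),(B,"side-")): edge(pts,n,0)
# drivers: blue pixels cast to z=.021
hsv=cv2.cvtColor(c["img"],cv2.COLOR_RGB2HSV)
b=((hsv[...,0]>108)&(hsv[...,0]<132)&(hsv[...,1]>45)).astype(np.uint8); b[:, :370]=0; b[:,460:]=0; b[150:]=0
b=cv2.morphologyEx(b,cv2.MORPH_CLOSE,np.ones((5,5)));n,l,st,ce=cv2.connectedComponentsWithStats(b)
K=c["mtx"];R=RR(c);o=c["position"]
for k in range(1,n):
    if st[k,4]<200: continue
    v,u=np.nonzero(l==k); d=np.stack([(u-K[0,2])/K[0,0],-(v-K[1,2])/K[1,1],-np.ones(len(u))],-1)@R.T
    w=(o+d*((.021-o[2])/d[:,2])[:,None])[:,:2]
    r=cv2.minAreaRect((w*1000).astype(np.float32)); print("drv",st[k],np.round(r[0],1),np.round(r[1],1),round(r[2],1))
# pick: tip and shank in wrist
q,_=sel(c,(.55,.75,.1,.18,.225,.26)); 
line=cv2.fitLine((q[:,:2]*1000).astype(np.float32),cv2.DIST_HUBER,0,.01,.01).ravel(); print("shank",len(q),np.percentile(q,[1,50,99],axis=0).round(4).tolist(),line.round(3))
i=np.argsort(q[:,0]); print("shank z near/far",np.median(q[i[:60],2]).round(4),np.median(q[i[-60:],2]).round(4))
```

```text
front 52 83.3 631.2 287.3
back 46 83.0 792.3 261.2
side- 32 173.42 687.9 155.3
drv [ 388   24   48   43 1513] [689.  326.6] [44.3 54.3] 83.3
drv [ 389   84   44   39 1361] [696.1 255.8] [45.2 54.3] 84.1
shank 1405 [[0.5515, 0.135, 0.2282], [0.6171, 0.1388, 0.2381], [0.6798, 0.1417, 0.2401]] [1.00000e+00 1.70000e-02 6.16659e+02 1.38808e+02]
shank z near/far 0.2384 0.2368
```

Run:
```python
from plan import *
plan([(.4487,.3527,.20,1.452,0),(.4487,.3527,.062,1.452,0,35),('w',2,0)])
```

```text
[{"wx":0,"wy":0,"wz":0.022,"dx":36.3,"dy":-13.0,"dz":9.0,"fingers":0},{"wx":0,"wy":0,"wz":0.022,"dx":36.0,"dy":-13.7,"dz":9.0,"fingers":0},{"wx":0,"wy":0,"wz":0.022,"dx":35.7,"dy":-14.5,"dz":9.0,"fingers":0},{"wx":0,"wy":0,"wz":0.022,"dx":35.4,"dy":-15.3,"dz":9.0,"fingers":0},{"wx":0,"wy":0,"wz":0.022,"dx":35.1,"dy":-16.1,"dz":9.1,"fingers":0},{"wx":0,"wy":0,"wz":0.022,"dx":34.8,"dy":-16.9,"dz":9.0,"fingers":0},{"wx":0,"wy":0,"wz":0,"dx":0,"dy":0,"dz":34.5,"fingers":0},{"wx":0,"wy":0,"wz":0,"dx":0,"dy":0,"dz":34.5,"fingers":0},{"wx":0,"wy":0,"wz":0,"dx":0,"dy":0,"dz":34.5,"fingers":0},{"wx":0,"wy":0,"wz":0,"dx":0,"dy":0,"dz":34.5,"fingers":0},{"wx":0,"wy":0,"wz":0,"dx":0,"dy":0,"dz":0,"fingers":0},{"wx":0,"wy":0,"wz":0,"dx":0,"dy":0,"dz":0,"fingers":0}]
```

Call:
move_arm([
  {"wx":0,"wy":0,"wz":0.022,"dx":36,"dy":-13,"dz":9,"fingers":0},
  {"wx":0,"wy":0,"wz":0.022,"dx":36,"dy":-14,"dz":9,"fingers":0},
  {"wx":0,"wy":0,"wz":0.022,"dx":36,"dy":-14.5,"dz":9,"fingers":0},
  {"wx":0,"wy":0,"wz":0.022,"dx":35.5,"dy":-15,"dz":9,"fingers":0},
  {"wx":0,"wy":0,"wz":0.022,"dx":35,"dy":-16,"dz":9,"fingers":0},
  {"wx":0,"wy":0,"wz":0.022,"dx":35,"dy":-17,"dz":9,"fingers":0},
  {"wx":0,"wy":0,"wz":0,"dx":0,"dy":0,"dz":34.5,"fingers":0},
  {"wx":0,"wy":0,"wz":0,"dx":0,"dy":0,"dz":34.5,"fingers":0},
  {"wx":0,"wy":0,"wz":0,"dx":0,"dy":0,"dz":34.5,"fingers":0},
  {"wx":0,"wy":0,"wz":0,"dx":0,"dy":0,"dz":30,"fingers":0},
  {"wx":0,"wy":0,"wz":0,"dx":0,"dy":0,"dz":0,"fingers":0},
  {"wx":0,"wy":0,"wz":0,"dx":0,"dy":0,"dz":0,"fingers":0},
])

```text
t: 14.2
tcp_pos: [0.4496, 0.3532, 0.0671]
eef_rot: [3.141, -0.0, 1.452]
contact_force: [0.4, 0.6, -0.6]
finger_gap: 0.0237
gripper_force: 30.0
```

```bash
cat > pk.py <<'E'
from wl import *
O=np.array([.6296,.2659]);a=-.118;u=np.array([np.cos(a),np.sin(a)]);v=np.array([-u[1],u[0]])
def rk(p): p=np.asarray(p)[...,:2]-O; return np.stack([p@u,p@v],-1)
def pk():
    c=wl(None,{}); s=arm.state(); t=s["tcp_pos"]; y=s["eef_rot"][2]-np.pi/2; e=np.array([np.cos(y),np.sin(y)])
    print("tcp rack",rk(t).round(4))
    q=grid(c)[c["depth"]>0]; w=q[:,:2]-t[:2]; A=w@e; B=w@[-e[1],e[0]]
    k=(A>.03)&(A<.145)&(np.abs(B)<.012)&(q[:,2]>t[2]-.03)&(q[:,2]<t[2]-.005)
    q=q[k]; r=rk(q); print("shank n",len(q))
    f=np.polyfit(r[:,0],r[:,1],1); zz=np.polyfit(A[k],q[:,2],1)
    x=rk(t)[0]; print("lat at handle, tip",np.polyval(f,[x,x+.15]).round(4),"shank z at handle,tip",np.polyval(zz,[0,.15]).round(4))
    return c
E
python3 - <<'E'
from pk import *
pk()
E
```

```text
14.2 [0.4496 0.3532 0.0671] [ 3.1415e+00 -2.0000e-04  1.4524e+00] gap 0.0237 F [ 0.4  0.6 -0.6] 30.0
tcp rack [-0.1881  0.0663]
shank n 1216
lat at handle, tip [0.0652 0.0651] shank z at handle,tip [0.0531 0.053 ]
```

Call:
move_arm([
  {"wx":0,"wy":0,"wz":0,"dx":0,"dy":0,"dz":5,"fingers":0},
  {"wx":0,"wy":0,"wz":0,"dx":0,"dy":20,"dz":0,"fingers":0},
  {"wx":0,"wy":0,"wz":0,"dx":0,"dy":20,"dz":0,"fingers":0},
  {"wx":0,"wy":0,"wz":0,"dx":0,"dy":20,"dz":0,"fingers":0},
  {"wx":0,"wy":0,"wz":0,"dx":0,"dy":20,"dz":0,"fingers":0},
  {"wx":0,"wy":0,"wz":0,"dx":0,"dy":20,"dz":0,"fingers":0},
  {"wx":0,"wy":0,"wz":0,"dx":0,"dy":20,"dz":0,"fingers":0},
  {"wx":0,"wy":0,"wz":0,"dx":0,"dy":10,"dz":0,"fingers":0},
  {"wx":0,"wy":0,"wz":0,"dx":0,"dy":0,"dz":0,"fingers":0},
  {"wx":0,"wy":0,"wz":0,"dx":0,"dy":0,"dz":0,"fingers":0},
])

```text
t: 15.25
tcp_pos: [0.5778, 0.3382, 0.0618]
eef_rot: [-3.141, -0.0, 1.453]
contact_force: [0.1, 0.9, -2.6]
finger_gap: 0.0238
gripper_force: 30.0
```

Run:
```python
from pk import *
c=pk(); save(c,"w7.png"); np.savez("w7.npz",**{k:np.array(v) for k,v in c.items()})
```

```text
15.25 [0.5778 0.3382 0.0618] [-3.1408e+00 -2.0000e-04  1.4526e+00] gap 0.0238 F [ 0.1  0.9 -2.6] 30.0
tcp rack [-0.0603  0.0657]
shank n 1300
lat at handle, tip [0.0649 0.0666] shank z at handle,tip [0.0467 0.0596]
```

View pics/w7.png

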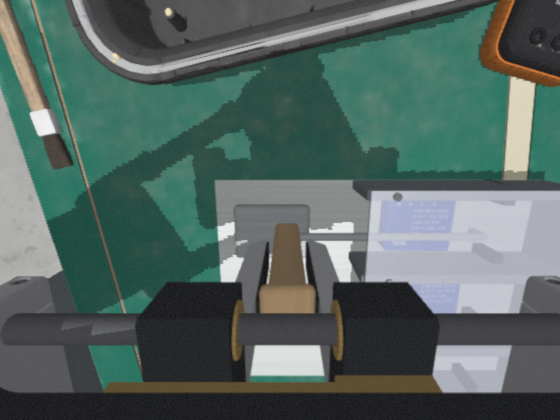

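Wrist view: the hook's end (487,237) is past the driver's rear edge (column 455), between the stops. Next I lower the hook and drag.

Call:
move_arm([
  {"wx":0,"wy":0,"wz":0,"dx":0,"dy":0,"dz":6,"fingers":0},
  {"wx":0,"wy":0,"wz":0,"dx":0,"dy":0,"dz":6,"fingers":0},
  {"wx":0,"wy":0,"wz":0,"dx":0,"dy":0,"dz":6,"fingers":0},
  {"wx":0,"wy":0,"wz":0,"dx":0,"dy":0,"dz":0,"fingers":0},
  {"wx":0,"wy":0,"wz":0,"dx":0,"dy":0,"dz":0,"fingers":0},
])

```text
t: 15.8
tcp_pos: [0.5783, 0.3381, 0.0431]
eef_rot: [-3.141, 0.0, 1.453]
contact_force: [0.8, -0.8, -2.2]
finger_gap: 0.0235
gripper_force: 30.0
```

Call:
move_arm([
  {"wx":0,"wy":0,"wz":0,"dx":0,"dy":-6,"dz":0,"fingers":0},
  {"wx":0,"wy":0,"wz":0,"dx":0,"dy":-10,"dz":0,"fingers":0},
  {"wx":0,"wy":0,"wz":0,"dx":0,"dy":-12,"dz":0,"fingers":0},
  {"wx":0,"wy":0,"wz":0,"dx":0,"dy":-12,"dz":0,"fingers":0},
  {"wx":0,"wy":0,"wz":0,"dx":0,"dy":-12,"dz":0,"fingers":0},
  {"wx":0,"wy":0,"wz":0,"dx":0,"dy":-12,"dz":0,"fingers":0},
  {"wx":0,"wy":0,"wz":0,"dx":0,"dy":-12,"dz":0,"fingers":0},
  {"wx":0,"wy":0,"wz":0,"dx":0,"dy":-12,"dz":0,"fingers":0},
  {"wx":0,"wy":0,"wz":0,"dx":0,"dy":-12,"dz":0,"fingers":0},
  {"wx":0,"wy":0,"wz":0,"dx":0,"dy":-12,"dz":0,"fingers":0},
  {"wx":0,"wy":0,"wz":0,"dx":0,"dy":-10,"dz":0,"fingers":0},
  {"wx":0,"wy":0,"wz":0,"dx":0,"dy":0,"dz":0,"fingers":0},
])

```text
t: 17.0
tcp_pos: [0.4552, 0.3524, 0.0434]
eef_rot: [-3.14, 0.001, 1.454]
contact_force: [0.4, -0.0, -2.6]
finger_gap: 0.0234
gripper_force: 30.0
```

```bash
cat >> pk.py <<'E'
def drv(c,zt=.021,box=(.3,.75,-.3,.45),show=True):
    """blue driver tops by colour, cast to height zt; world centre, size, angle of long side"""
    hsv=cv2.cvtColor(np.ascontiguousarray(c["img"]),cv2.COLOR_RGB2HSV)
    b=((hsv[...,0]>108)&(hsv[...,0]<132)&(hsv[...,1]>60)&(hsv[...,2]>40)).astype(np.uint8)
    K=np.array(c["mtx"]);R=RR(c);o=np.array(c["position"]); V,U=np.mgrid[:420,:560]
    d=np.stack([(U-K[0,2])/K[0,0],-(V-K[1,2])/K[1,1],-np.ones(U.shape)],-1)@R.T
    w=(o+d*((zt-o[2])/d[...,2])[...,None])[...,:2]
    b[(w[...,0]<box[0])|(w[...,0]>box[1])|(w[...,1]<box[2])|(w[...,1]>box[3])]=0
    b=cv2.morphologyEx(b,cv2.MORPH_CLOSE,np.ones((9,9)));n,l,st,ce=cv2.connectedComponentsWithStats(b)
    for k in range(1,n):
        if st[k,4]<250: continue
        p=(w[l==k]*1000).astype(np.float32); p=cv2.convexHull(p); r=cv2.minAreaRect(p)
        z=grid(c)[...,2][(l==k)&(c["depth"]>0)]
        print("drv px",st[k].tolist(),"xy",np.round(r[0],1),"size",np.round(r[1],1),"ang",round(r[2],1),"rack",(rk(np.array(r[0])/1000)*1000).round(1),"z",np.median(z).round(4))
E
python3 - <<'E'
from pk import *
c=pk(); drv(c); save(c,"w8.png")
E
```

```text
17.0 [0.4552 0.3524 0.0434] [-3.1398e+00  7.0000e-04  1.4537e+00] gap 0.0234 F [ 0.4 -0.  -2.6] 30.0
tcp rack [-0.1821  0.0657]
shank n 2430
lat at handle, tip [0.0647 0.0687] shank z at handle,tip [0.032  0.0225]
drv px [393, 168, 100, 87, 4799] xy [576.7 355.5] size [47.5 64. ] ang 52.0 rack [-63.   82.7] z 0.0218
```

View pics/w8.png

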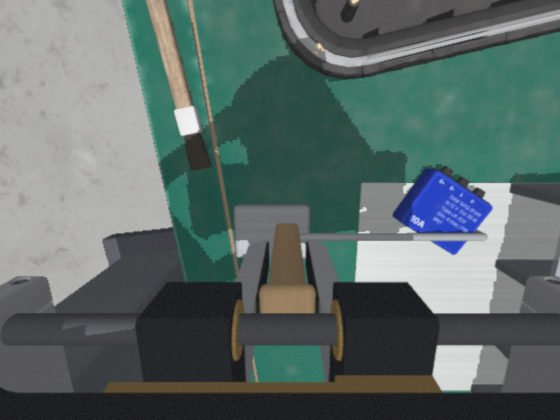

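Wrist view: driver 1 is out of the mouth, turned about 35°, at pixel (443,210), clear of the shank. Next is the middle bay.

Call:
move_arm([
  {"wx":0,"wy":0,"wz":0,"dx":0,"dy":0,"dz":-25,"fingers":0},
  {"wx":0,"wy":0,"wz":0,"dx":0,"dy":0,"dz":-25,"fingers":0},
  {"wx":0,"wy":0,"wz":0,"dx":-22,"dy":0,"dz":0,"fingers":0},
  {"wx":0,"wy":0,"wz":0,"dx":-22,"dy":0,"dz":0,"fingers":0},
  {"wx":0,"wy":0,"wz":0,"dx":-23,"dy":-5,"dz":0,"fingers":0},
  {"wx":0,"wy":0,"wz":0,"dx":0,"dy":0,"dz":16,"fingers":0},
  {"wx":0,"wy":0,"wz":0,"dx":0,"dy":0,"dz":15.5,"fingers":0},
  {"wx":0,"wy":0,"wz":0,"dx":0,"dy":0,"dz":0,"fingers":0},
  {"wx":0,"wy":0,"wz":0,"dx":0,"dy":0,"dz":0,"fingers":0},
])

```text
t: 17.95
tcp_pos: [0.445, 0.2865, 0.062]
eef_rot: [-3.142, -0.0, 1.453]
contact_force: [0.4, -0.0, -2.7]
finger_gap: 0.0238
gripper_force: 30.0
```

Run:
```python
from pk import *
c=pk(); drv(c)
```

```text
17.95 [0.445  0.2865 0.062 ] [-3.1415 -0.      1.4525] gap 0.0238 F [ 0.4 -0.  -2.7] 30.0
tcp rack [-0.1854 -0.0009]
shank n 1217
lat at handle, tip [-0.0017 -0.0017] shank z at handle,tip [0.048  0.0478]
drv px [395, 78, 100, 90, 5162] xy [576.7 353.6] size [50.5 60.7] ang 52.3 rack [-62.9  80.9] z 0.0218
drv px [532, 199, 18, 48, 381] xy [657.5 263.6] size [41.3  7.6] ang 83.2 rack [28.  1.] z 0.0097
```

Call:
move_arm([
  {"wx":0,"wy":0,"wz":0,"dx":0,"dy":20,"dz":0,"fingers":0},
  {"wx":0,"wy":0,"wz":0,"dx":0,"dy":20,"dz":0,"fingers":0},
  {"wx":0,"wy":0,"wz":0,"dx":0,"dy":20,"dz":0,"fingers":0},
  {"wx":0,"wy":0,"wz":0,"dx":0,"dy":20,"dz":0,"fingers":0},
  {"wx":0,"wy":0,"wz":0,"dx":0,"dy":20,"dz":0,"fingers":0},
  {"wx":0,"wy":0,"wz":0,"dx":0,"dy":20,"dz":0,"fingers":0},
  {"wx":0,"wy":0,"wz":0,"dx":0,"dy":20,"dz":0,"fingers":0},
  {"wx":0,"wy":0,"wz":0,"dx":0,"dy":2,"dz":0,"fingers":0},
  {"wx":0,"wy":0,"wz":0,"dx":0,"dy":0,"dz":0,"fingers":0},
  {"wx":0,"wy":0,"wz":0,"dx":0,"dy":0,"dz":0,"fingers":0},
])

```text
t: 19.0
tcp_pos: [0.5843, 0.27, 0.0621]
eef_rot: [-3.14, 0.0, 1.453]
contact_force: [0.1, 0.1, -2.0]
finger_gap: 0.0236
gripper_force: 30.0
```

Run:
```python
from pk import *
c=pk(); drv(c,.021)
```

```text
19.0 [0.5843 0.27   0.0621] [-3.1403e+00  1.0000e-04  1.4531e+00] gap 0.0236 F [ 0.1  0.1 -2. ] 30.0
tcp rack [-0.0455 -0.0013]
shank n 2312
lat at handle, tip [-0.0013 -0.001 ] shank z at handle,tip [0.053 0.058]
drv px [222, 78, 90, 90, 4592] xy [579.4 353.3] size [47.5 55.9] ang 52.1 rack [-60.1  80.9] z 0.0218
```

Call:
move_arm([
  {"wx":0,"wy":0,"wz":0,"dx":0,"dy":4,"dz":0,"fingers":0},
  {"wx":0,"wy":0,"wz":0,"dx":0,"dy":0,"dz":6,"fingers":0},
  {"wx":0,"wy":0,"wz":0,"dx":0,"dy":0,"dz":6,"fingers":0},
  {"wx":0,"wy":0,"wz":0,"dx":0,"dy":0,"dz":6,"fingers":0},
  {"wx":0,"wy":0,"wz":0,"dx":0,"dy":0,"dz":0,"fingers":0},
  {"wx":0,"wy":0,"wz":0,"dx":0,"dy":0,"dz":0,"fingers":0},
])

```text
t: 19.65
tcp_pos: [0.5892, 0.2693, 0.0435]
eef_rot: [-3.141, 0.0, 1.453]
contact_force: [0.6, 0.2, -2.2]
finger_gap: 0.0232
gripper_force: 30.0
```

Call:
move_arm([
  {"wx":0,"wy":0,"wz":0,"dx":0,"dy":-6,"dz":0,"fingers":0},
  {"wx":0,"wy":0,"wz":0,"dx":0,"dy":-10,"dz":0,"fingers":0},
  {"wx":0,"wy":0,"wz":0,"dx":0,"dy":-12,"dz":0,"fingers":0},
  {"wx":0,"wy":0,"wz":0,"dx":0,"dy":-12,"dz":0,"fingers":0},
  {"wx":0,"wy":0,"wz":0,"dx":0,"dy":-12,"dz":0,"fingers":0},
  {"wx":0,"wy":0,"wz":0,"dx":0,"dy":-12,"dz":0,"fingers":0},
  {"wx":0,"wy":0,"wz":0,"dx":0,"dy":-12,"dz":0,"fingers":0},
  {"wx":0,"wy":0,"wz":0,"dx":0,"dy":-12,"dz":0,"fingers":0},
  {"wx":0,"wy":0,"wz":0,"dx":0,"dy":-12,"dz":0,"fingers":0},
  {"wx":0,"wy":0,"wz":0,"dx":0,"dy":-12,"dz":0,"fingers":0},
  {"wx":0,"wy":0,"wz":0,"dx":0,"dy":-12,"dz":0,"fingers":0},
  {"wx":0,"wy":0,"wz":0,"dx":0,"dy":0,"dz":0,"fingers":0},
])

```text
t: 20.85
tcp_pos: [0.4637, 0.2838, 0.0438]
eef_rot: [-3.139, 0.001, 1.454]
contact_force: [-0.2, -0.2, -2.3]
finger_gap: 0.0233
gripper_force: 30.0
```

Run:
```python
from pk import *
c=pk(); drv(c,.021)
```

```text
20.85 [0.4637 0.2838 0.0438] [-3.1391e+00  9.0000e-04  1.4537e+00] gap 0.0233 F [-0.2 -0.2 -2.3] 30.0
tcp rack [-0.1654 -0.0014]
shank n 2786
lat at handle, tip [-0.0027  0.0001] shank z at handle,tip [0.0315 0.0221]
drv px [380, 72, 106, 98, 5988] xy [577.1 353.5] size [50.  59.8] ang 52.0 rack [-62.5  80.8] z 0.0218
drv px [393, 201, 83, 61, 4516] xy [578.1 270.9] size [49.4 62.9] ang 83.4 rack [-51.7  -1.1] z 0.0219
```

Call:
move_arm([
  {"wx":0,"wy":0,"wz":0,"dx":0,"dy":-9,"dz":0,"fingers":0},
  {"wx":0,"wy":0,"wz":0,"dx":0,"dy":-9,"dz":0,"fingers":0},
  {"wx":0,"wy":0,"wz":0,"dx":0,"dy":0,"dz":0,"fingers":0},
  {"wx":0,"wy":0,"wz":0,"dx":0,"dy":4,"dz":0,"fingers":0},
  {"wx":0,"wy":0,"wz":0,"dx":0,"dy":0,"dz":-25,"fingers":0},
  {"wx":0,"wy":0,"wz":0,"dx":0,"dy":0,"dz":-35,"fingers":0},
  {"wx":0,"wy":0,"wz":0,"dx":0,"dy":0,"dz":-35,"fingers":0},
  {"wx":0,"wy":0,"wz":0,"dx":0,"dy":0,"dz":-35,"fingers":0},
  {"wx":0,"wy":0,"wz":0,"dx":0,"dy":0,"dz":0,"fingers":0},
  {"wx":0,"wy":0,"wz":0,"dx":0,"dy":0,"dz":0,"fingers":0},
])

```text
t: 21.9
tcp_pos: [0.453, 0.2856, 0.1741]
eef_rot: [3.141, -0.001, 1.453]
contact_force: [0.3, -0.1, -2.5]
finger_gap: 0.0238
gripper_force: 30.0
```

Run:
```python
from pk import *
from plan import *
c=pk(); drv(c,.021)
plan([(.4115,.0546,.15,1.570,0),(.4115,.0546,.07,1.57,0,27),('w',2,0)])
```

```text
21.9 [0.453  0.2856 0.1741] [ 3.1406e+00 -6.0000e-04  1.4525e+00] gap 0.0238 F [ 0.3 -0.1 -2.5] 30.0
tcp rack [-0.1787 -0.0019]
shank n 1204
lat at handle, tip [-0.0017 -0.0018] shank z at handle,tip [0.1602 0.1599]
drv px [355, 97, 65, 61, 2261] xy [577.9 353.6] size [49.8 58.6] ang 52.0 rack [-61.7  81. ] z 0.0217
drv px [353, 180, 50, 39, 1882] xy [563.3 271.4] size [47.1 59.8] ang 83.2 rack [-66.5  -2.3] z 0.0218
[{"wx":0,"wy":0,"wz":-0.02,"dx":-38.9,"dy":-2.1,"dz":3.8,"fingers":0},{"wx":0,"wy":0,"wz":-0.019,"dx":-38.9,"dy":-2.9,"dz":3.8,"fingers":0},{"wx":0,"wy":0,"wz":-0.02,"dx":-38.8,"dy":-3.7,"dz":3.9,"fingers":0},{"wx":0,"wy":0,"wz":-0.019,"dx":-38.8,"dy":-4.5,"dz":3.8,"fingers":0},{"wx":0,"wy":0,"wz":-0.02,"dx":-38.6,"dy":-5.2,"dz":3.9,"fingers":0},{"wx":-0.002,"wy":0,"wz":-0.019,"dx":-38.6,"dy":-5.9,"dz":3.8,"fingers":0},{"wx":0,"wy":0,"wz":0,"dx":0,"dy":0,"dz":26.7,"fingers":0},{"wx":0,"wy":0,"wz":0,"dx":0,"dy":0,"dz":26.7,"fingers":0},{"wx":0,"wy":0,"wz":0,"dx":0.1,"dy":0,"dz":26.6,"fingers":0},{"wx":0,"wy":0,"wz":0,"dx":0,"dy":0,"dz":0,"fingers":0},{"wx":0,"wy":0,"wz":0,"dx":0,"dy":0,"dz":0,"fingers":0}]
```

Call:
move_arm([
  {"wx":0,"wy":0,"wz":-0.02,"dx":-39,"dy":-2,"dz":4,"fingers":0},
  {"wx":0,"wy":0,"wz":-0.02,"dx":-39,"dy":-3,"dz":4,"fingers":0},
  {"wx":0,"wy":0,"wz":-0.02,"dx":-39,"dy":-4,"dz":4,"fingers":0},
  {"wx":0,"wy":0,"wz":-0.02,"dx":-39,"dy":-4.5,"dz":4,"fingers":0},
  {"wx":0,"wy":0,"wz":-0.02,"dx":-38.5,"dy":-5,"dz":4,"fingers":0},
  {"wx":0,"wy":0,"wz":-0.02,"dx":-38.5,"dy":-6,"dz":4,"fingers":0},
  {"wx":0,"wy":0,"wz":0,"dx":0,"dy":0,"dz":27,"fingers":0},
  {"wx":0,"wy":0,"wz":0,"dx":0,"dy":0,"dz":27,"fingers":0},
  {"wx":0,"wy":0,"wz":0,"dx":0,"dy":0,"dz":26,"fingers":0},
  {"wx":0,"wy":0,"wz":0,"dx":0,"dy":0,"dz":15,"fingers":0},
  {"wx":0,"wy":0,"wz":0,"dx":0,"dy":0,"dz":10,"fingers":0},
  {"wx":0,"wy":0,"wz":0,"dx":0,"dy":0,"dz":0,"fingers":0},
])

```text
t: 23.15
tcp_pos: [0.41, 0.0547, 0.0429]
eef_rot: [-3.136, -0.0, 1.573]
contact_force: [0.2, 0.1, -1.9]
finger_gap: 0.0234
gripper_force: 30.0
```

Run:
```python
from pk import *
wl(None,{})
```

```text
23.15 [0.41   0.0547 0.0429] [-3.1361e+00 -3.0000e-04  1.5727e+00] gap 0.0234 F [ 0.2  0.1 -1.9] 30.0
```

Down 3 mm more, release, rise, and move towards the shelf to look at the drivers.

Call:
move_arm([
  {"wx":0,"wy":0,"wz":0,"dx":0,"dy":0,"dz":2,"fingers":0},
  {"wx":0,"wy":0,"wz":0,"dx":0,"dy":0,"dz":1.5,"fingers":0},
  {"wx":0,"wy":0,"wz":0,"dx":0,"dy":0,"dz":0,"fingers":60},
  {"wx":0,"wy":0,"wz":0,"dx":0,"dy":0,"dz":0,"fingers":60},
  {"wx":0,"wy":0,"wz":0,"dx":0,"dy":0,"dz":0,"fingers":60},
  {"wx":0,"wy":0,"wz":0,"dx":0,"dy":0,"dz":-20,"fingers":60},
  {"wx":0,"wy":0,"wz":0,"dx":0,"dy":0,"dz":-40,"fingers":60},
  {"wx":0,"wy":0,"wz":0,"dx":0,"dy":0,"dz":-40,"fingers":60},
  {"wx":0,"wy":0,"wz":0,"dx":0,"dy":0,"dz":-40,"fingers":94},
])

```text
t: 24.1
tcp_pos: [0.4119, 0.0547, 0.1833]
eef_rot: [3.141, -0.0, 1.573]
contact_force: [1.2, -0.4, -0.4]
finger_gap: 0.0652
gripper_force: 0.0
```

Call:
move_arm([
  {"wx":0,"wy":0,"wz":0.02,"dx":30,"dy":26,"dz":0,"fingers":94},
  {"wx":0,"wy":0,"wz":0.02,"dx":30,"dy":26,"dz":0,"fingers":94},
  {"wx":0,"wy":0,"wz":0.02,"dx":30,"dy":26,"dz":0,"fingers":94},
  {"wx":0,"wy":0,"wz":0.02,"dx":30,"dy":26,"dz":0,"fingers":94},
  {"wx":0,"wy":0,"wz":0.02,"dx":30,"dy":26,"dz":0,"fingers":94},
  {"wx":0,"wy":0,"wz":0.02,"dx":30,"dy":26,"dz":0,"fingers":94},
  {"wx":0,"wy":0,"wz":0,"dx":0,"dy":0,"dz":0,"fingers":94},
  {"wx":0,"wy":0,"wz":0,"dx":0,"dy":0,"dz":0,"fingers":94},
])

```text
t: 24.9
tcp_pos: [0.5763, 0.2271, 0.1808]
eef_rot: [-3.14, 0.001, 1.454]
contact_force: [0.3, 0.1, -0.1]
finger_gap: 0.094
gripper_force: 0.0
```

Run:
```python
from pk import *
c=wl("w9.png",dict(cap=(.3,.5,0,.1,.115,.14),foot=(.34,.46,0,.1,.009,.02))); drv(c)
wl(None,dict(cap=(.3,.5,0,.1,.115,.14)),cam="scene")
```

```text
24.9 [0.5763 0.2271 0.1808] [-3.1402e+00  9.0000e-04  1.4540e+00] gap 0.094 F [ 0.3  0.1 -0.1] 0.0
cap 198 [0.4183 0.0607] [0.0172 0.0134] -19.97 0.1252
foot 7 [0.4276 0.0758] [0.0066 0.0014] -14.64 0.0102
drv px [246, 56, 61, 64, 2280] xy [579.6 353.1] size [48.4 56.2] ang 52.2 rack [-59.9  80.7] z 0.0219
drv px [249, 142, 48, 41, 1855] xy [564.9 270.9] size [47.5 55.8] ang 84.9 rack [-64.8  -2.7] z 0.0218
24.95 [0.5758 0.2265 0.1811] [-3.1403e+00  9.0000e-04  1.4533e+00] gap 0.0937 F [-1.3  0.3  0.4] 0.0
cap 102 [0.4129 0.0514] [0.0226 0.0218] 1.09 0.1255
```

View pics/w9.png

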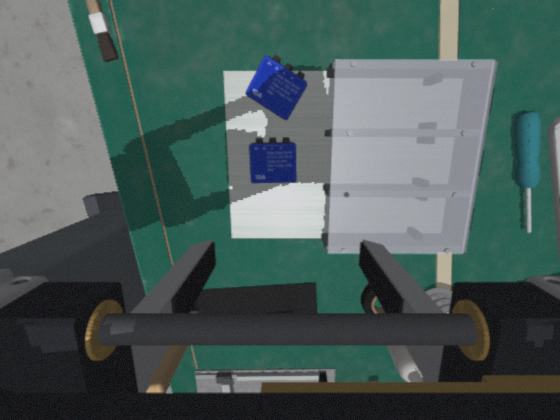

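Wrist view: both drivers lie on the shelf at (277,88), turned, and (273,163), straight. All bays are empty and the pick stands at lower left. Next I grasp the straight one by its ends.

Run:
```python
from plan import *
plan([(.5647,.271,.07,1.482,76),(.5647,.271,-.0125,1.482,76,25),('w',6,0)])
```

```text
[{"wx":0,"wy":0,"wz":-0.007,"dx":10.8,"dy":-4.0,"dz":27.9,"fingers":76},{"wx":0,"wy":0,"wz":-0.007,"dx":10.9,"dy":-3.9,"dz":27.8,"fingers":76},{"wx":0,"wy":0,"wz":-0.008,"dx":10.9,"dy":-3.8,"dz":27.9,"fingers":76},{"wx":0,"wy":0,"wz":-0.007,"dx":10.9,"dy":-3.8,"dz":27.8,"fingers":76},{"wx":0,"wy":0,"wz":0,"dx":0,"dy":0,"dz":20.6,"fingers":76},{"wx":0,"wy":0,"wz":0,"dx":0,"dy":0,"dz":20.6,"fingers":76},{"wx":0,"wy":0,"wz":0,"dx":0,"dy":0.1,"dz":20.7,"fingers":76},{"wx":0,"wy":0,"wz":0,"dx":0.1,"dy":0,"dz":20.6,"fingers":76},{"wx":0,"wy":0,"wz":0,"dx":0,"dy":0,"dz":0,"fingers":0},{"wx":0,"wy":0,"wz":0,"dx":0,"dy":0,"dz":0,"fingers":0},{"wx":0,"wy":0,"wz":0,"dx":0,"dy":0,"dz":0,"fingers":0},{"wx":0,"wy":0,"wz":0,"dx":0,"dy":0,"dz":0,"fingers":0}]
[{"wx":0,"wy":0,"wz":0,"dx":0,"dy":0,"dz":0,"fingers":0},{"wx":0,"wy":0,"wz":0,"dx":0,"dy":0,"dz":0,"fingers":0}]
```

Call:
move_arm([
  {"wx":0,"wy":0,"wz":-0.007,"dx":11,"dy":-4,"dz":28,"fingers":76},
  {"wx":0,"wy":0,"wz":-0.007,"dx":11,"dy":-4,"dz":28,"fingers":76},
  {"wx":0,"wy":0,"wz":-0.008,"dx":11,"dy":-4,"dz":28,"fingers":76},
  {"wx":0,"wy":0,"wz":-0.007,"dx":10.5,"dy":-3.5,"dz":27.5,"fingers":76},
  {"wx":0,"wy":0,"wz":0,"dx":0,"dy":0,"dz":30,"fingers":76},
  {"wx":0,"wy":0,"wz":0,"dx":0,"dy":0,"dz":25,"fingers":76},
  {"wx":0,"wy":0,"wz":0,"dx":0,"dy":0,"dz":15,"fingers":76},
  {"wx":0,"wy":0,"wz":0,"dx":0,"dy":0,"dz":10,"fingers":76},
  {"wx":0,"wy":0,"wz":0,"dx":0,"dy":0,"dz":0,"fingers":76},
  {"wx":0,"wy":0,"wz":0,"dx":0,"dy":0,"dz":0,"fingers":76},
])

```text
t: 26.0
tcp_pos: [0.5662, 0.2715, -0.009]
eef_rot: [3.14, -0.001, 1.481]
contact_force: [0.6, 0.3, 0.6]
finger_gap: 0.0761
gripper_force: 0.0
```

Run:
```python
from pk import *
c=wl(None,{}); drv(c)
```

```text
26.0 [ 0.5662  0.2715 -0.009 ] [ 3.1404e+00 -6.0000e-04  1.4813e+00] gap 0.0761 F [0.6 0.3 0.6] 0.0
drv px [232, 49, 129, 132, 9489] xy [579.4 353.2] size [47.4 55.8] ang 52.1 rack [-60.1  80.8] z 0.0219
drv px [237, 218, 94, 78, 6607] xy [565.2 272.7] size [50.5 55.9] ang 84.8 rack [-64.8  -0.8] z 0.0218
```

Call:
move_arm([
  {"wx":0,"wy":0,"wz":0,"dx":0,"dy":-1,"dz":2.5,"fingers":76},
  {"wx":0,"wy":0,"wz":0,"dx":0,"dy":0,"dz":0,"fingers":50},
  {"wx":0,"wy":0,"wz":0,"dx":0,"dy":0,"dz":0,"fingers":50},
  {"wx":0,"wy":0,"wz":0,"dx":0,"dy":0,"dz":0,"fingers":50},
  {"wx":0,"wy":0,"wz":0,"dx":0,"dy":0,"dz":0,"fingers":50},
  {"wx":0,"wy":0,"wz":0,"dx":0,"dy":0,"dz":0,"fingers":50},
  {"wx":0,"wy":0,"wz":0,"dx":0,"dy":0,"dz":-15,"fingers":50},
  {"wx":0,"wy":0,"wz":0,"dx":0,"dy":0,"dz":-25,"fingers":50},
  {"wx":0,"wy":0,"wz":0,"dx":0,"dy":0,"dz":-40,"fingers":50},
  {"wx":0,"wy":0,"wz":0,"dx":0,"dy":0,"dz":-40,"fingers":50},
  {"wx":0,"wy":0,"wz":0,"dx":0,"dy":0,"dz":0,"fingers":50},
  {"wx":0,"wy":0,"wz":0,"dx":0,"dy":0,"dz":0,"fingers":50},
])

```text
t: 27.25
tcp_pos: [0.5651, 0.272, 0.1081]
eef_rot: [3.14, -0.001, 1.482]
contact_force: [-0.3, 0.3, -0.9]
finger_gap: 0.0558
gripper_force: 30.0
```

```bash
cat > hold.py <<'E'
from pk import *
def hold(thick=.018):
    c=wl(None,{}); s=arm.state(); t=s["tcp_pos"]; y=s["eef_rot"][2]
    # held driver's top from depth: points above t[2]+.01 .. near
    hsv=cv2.cvtColor(np.ascontiguousarray(c["img"]),cv2.COLOR_RGB2HSV); P=grid(c)
    b=(hsv[...,0]>108)&(hsv[...,0]<132)&(hsv[...,1]>60)&(c["depth"]>0)&(np.linalg.norm(P-t-[0,0,.02],axis=-1)<.07)
    q=P[b]; zt=np.percentile(q[:,2],90); q=q[np.abs(q[:,2]-zt)<.004]; w=q[:,:2]-t[:2]
    e=np.array([np.cos(y),np.sin(y)]); f=np.array([np.sin(y),-np.cos(y)])
    X=w@e;Y=w@f; print("top z",zt.round(4),"zt-tcp",(zt-t[2]).round(4),"toolx range",np.percentile(X,[1,99]).round(4),"tooly",np.percentile(Y,[1,99]).round(4),len(q))
    r=cv2.minAreaRect((np.stack([X,Y],-1)*1000).astype(np.float32)); print("rect",np.round(r[0],1),np.round(r[1],1),round(r[2],1))
    return c
E
python3 - <<'E'
from hold import *
from plan import *
c=hold()
ub=np.array([.995,-.1003]);vb=np.array([.1003,.995]); B=np.array([.5812,-.1525])
for l in(.066,0):
    print(l,"block centre",(B-.048*ub+(l-.0035)*vb).round(4))
E
```

```text
27.25 [0.5651 0.272  0.1081] [ 3.1401e+00 -7.0000e-04  1.4818e+00] gap 0.0558 F [-0.3  0.3 -0.9] 30.0
top z 0.143 zt-tcp 0.0364 toolx range [-0.0233  0.0226] tooly [-0.0255  0.0294] 6755
rect [-0.3  2.1] [57.4 47.9] 90.0
0.066 block centre [ 0.5397 -0.0855]
0 block centre [ 0.5331 -0.1512]
```

Run:
```python
from plan import *
plan([(.5397,-.0852,.11,1.4705,50),(.5397,-.0852,.055,1.4705,50),('w',2,50)])
```

```text
[{"wx":0,"wy":0,"wz":0.001,"dx":-39.7,"dy":0.8,"dz":-0.4,"fingers":50},{"wx":0,"wy":0,"wz":0.001,"dx":-39.7,"dy":0.9,"dz":-0.3,"fingers":50},{"wx":0,"wy":0,"wz":0.001,"dx":-39.7,"dy":0.9,"dz":-0.4,"fingers":50},{"wx":0,"wy":0,"wz":0.001,"dx":-39.7,"dy":1.0,"dz":-0.3,"fingers":50},{"wx":0,"wy":0,"wz":0.001,"dx":-39.7,"dy":1.0,"dz":-0.4,"fingers":50},{"wx":0,"wy":0,"wz":0.002,"dx":-39.7,"dy":1.0,"dz":-0.3,"fingers":50},{"wx":0,"wy":0,"wz":0.001,"dx":-39.8,"dy":1.1,"dz":-0.4,"fingers":50},{"wx":0,"wy":0,"wz":0.002,"dx":-39.7,"dy":1.2,"dz":-0.3,"fingers":50},{"wx":-0.001,"wy":0,"wz":0.001,"dx":-39.7,"dy":1.2,"dz":-0.4,"fingers":50},{"wx":0,"wy":0,"wz":0,"dx":0,"dy":0,"dz":27.5,"fingers":50},{"wx":0,"wy":0,"wz":0,"dx":0,"dy":0,"dz":27.5,"fingers":50},{"wx":0,"wy":0,"wz":0,"dx":0,"dy":0,"dz":0,"fingers":50}]
[{"wx":0,"wy":0,"wz":0,"dx":0,"dy":0,"dz":0,"fingers":50}]
```

Call:
move_arm([
  {"wx":0,"wy":0,"wz":0.001,"dx":-40,"dy":1,"dz":0,"fingers":50},
  {"wx":0,"wy":0,"wz":0.001,"dx":-40,"dy":1,"dz":0,"fingers":50},
  {"wx":0,"wy":0,"wz":0.001,"dx":-40,"dy":1,"dz":0,"fingers":50},
  {"wx":0,"wy":0,"wz":0.002,"dx":-40,"dy":1,"dz":0,"fingers":50},
  {"wx":0,"wy":0,"wz":0.001,"dx":-40,"dy":1,"dz":0,"fingers":50},
  {"wx":0,"wy":0,"wz":0.002,"dx":-40,"dy":1,"dz":0,"fingers":50},
  {"wx":0,"wy":0,"wz":0.001,"dx":-40,"dy":1,"dz":0,"fingers":50},
  {"wx":0,"wy":0,"wz":0.002,"dx":-40,"dy":1,"dz":0,"fingers":50},
  {"wx":0,"wy":0,"wz":0.001,"dx":-37.5,"dy":1,"dz":0,"fingers":50},
  {"wx":0,"wy":0,"wz":0,"dx":0,"dy":0,"dz":27,"fingers":50},
  {"wx":0,"wy":0,"wz":0,"dx":0,"dy":0,"dz":27,"fingers":50},
  {"wx":0,"wy":0,"wz":0,"dx":0,"dy":0,"dz":0,"fingers":50},
])

```text
t: 28.5
tcp_pos: [0.5352, -0.084, 0.0484]
eef_rot: [-3.13, -0.002, 1.469]
contact_force: [0.5, -0.0, -0.4]
finger_gap: 0.0556
gripper_force: 30.0
```

```bash
cat > ribs.py <<'E'
from hold import *
ub=np.array([.995,-.1003]);vb=np.array([.1003,.995]); B=np.array([.5812,-.1525])
def bd(p): p=np.asarray(p)[...,:2]-B; return np.stack([p@ub,p@vb],-1)
def ribs(c):
    P=grid(c);q=P[(c["depth"]>0)&(P[...,2]>.0095)&(P[...,2]<.0155)]; r=bd(q)
    k=(r[:,0]>-.115)&(r[:,0]<-.01)&(np.abs(r[:,1])<.115); r=r[k]
    for l in(-.099,-.033,.033,.099):
        m=np.abs(r[:,1]-l)<.008
        if m.sum()<20: print("rib",l,"n",m.sum()); continue
        f=np.polyfit(r[m,0],r[m,1],1); print("rib",l,"n",m.sum(),"at bar-48:",np.polyval(f,-.048).round(4),"slope",f[0].round(3),"width",np.percentile(r[m,1]-np.polyval(f,r[m,0]),[3,97]).round(4))
E
python3 - <<'E'
from ribs import *
c=hold(); ribs(c); s=arm.state(); print("tcp bed",bd(s["tcp_pos"]).round(4), "yaw rel",s["eef_rot"][2]-np.pi/2+.1005)
save(c,"w10.png")
E
```

```text
28.5 [ 0.5352 -0.084   0.0484] [-3.1298e+00 -2.2000e-03  1.4687e+00] gap 0.0556 F [ 0.5 -0.  -0.4] 30.0
top z 0.0833 zt-tcp 0.0329 toolx range [-0.0239  0.022 ] tooly [-0.028   0.0269] 6734
rect [-0.9 -0.3] [48.3 57.1] 0.1
rib -0.099 n 0
rib -0.033 n 0
rib 0.033 n 1
rib 0.099 n 1307 at bar-48: 0.0984 slope 0.001 width [-0.0037  0.0036]
tcp bed [-0.0507  0.0635] yaw rel -0.0009832690706295388
```

View pics/w10.png

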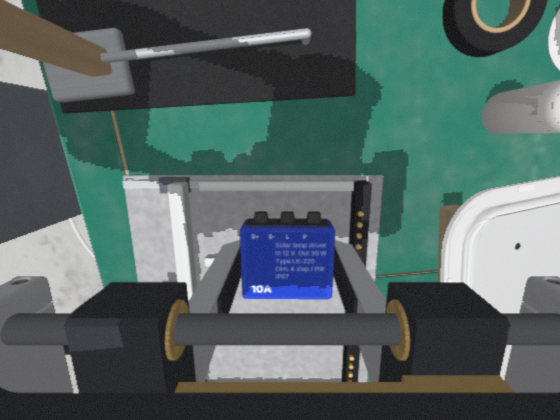

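Wrist view: the driver (288,260) hangs over the left lane, bar at column 360, rail at column 180. Lowering.

Call:
move_arm([
  {"wx":0,"wy":0,"wz":0,"dx":-0.8,"dy":0,"dz":15,"fingers":50},
  {"wx":0,"wy":0,"wz":0,"dx":0,"dy":0,"dz":15,"fingers":50},
  {"wx":0,"wy":0,"wz":0,"dx":0,"dy":0,"dz":15,"fingers":50},
  {"wx":0,"wy":0,"wz":0,"dx":0,"dy":0,"dz":0,"fingers":50},
  {"wx":0,"wy":0,"wz":0,"dx":0,"dy":0,"dz":0,"fingers":50},
  {"wx":0,"wy":0,"wz":0,"dx":0,"dy":0,"dz":0,"fingers":50},
])

```text
t: 29.15
tcp_pos: [0.5411, -0.0857, 0.0096]
eef_rot: [3.14, 0.0, 1.47]
contact_force: [0.3, 0.6, -1.6]
finger_gap: 0.0554
gripper_force: 30.0
```

Run:
```python
from ribs import *
c=hold(); ribs(c); s=arm.state(); print("tcp bed",bd(s["tcp_pos"]).round(4), "yaw rel",s["eef_rot"][2]-np.pi/2+.1005)
```

```text
29.15 [ 0.5411 -0.0857  0.0096] [3.1396e+00 3.0000e-04 1.4702e+00] gap 0.0554 F [ 0.3  0.6 -1.6] 30.0
top z 0.0444 zt-tcp 0.0349 toolx range [-0.0238  0.0221] tooly [-0.0265  0.0284] 6737
rect [-0.9  0.8] [47.6 56.6] 0.6
rib -0.099 n 0
rib -0.033 n 1206 at bar-48: -0.0327 slope 0.006 width [-0.0043  0.0034]
rib 0.033 n 125 at bar-48: 0.0318 slope -0.021 width [-0.0041  0.0033]
rib 0.099 n 1912 at bar-48: 0.0983 slope 0.002 width [-0.004   0.0037]
tcp bed [-0.0466  0.0624] yaw rel -0.00012914490287821434
```

Call:
move_arm([
  {"wx":0,"wy":0,"wz":0,"dx":0.2,"dy":-7,"dz":5,"fingers":50},
  {"wx":0,"wy":0,"wz":0,"dx":0,"dy":0,"dz":7,"fingers":50},
  {"wx":0,"wy":0,"wz":0,"dx":0,"dy":0,"dz":5,"fingers":50},
  {"wx":0,"wy":0,"wz":0,"dx":0,"dy":0,"dz":2,"fingers":50},
  {"wx":0,"wy":0,"wz":0,"dx":0,"dy":0,"dz":0,"fingers":50},
  {"wx":0,"wy":0,"wz":0,"dx":0,"dy":0,"dz":0,"fingers":50},
])

```text
t: 29.8
tcp_pos: [0.5334, -0.0848, -0.0106]
eef_rot: [3.141, -0.0, 1.47]
contact_force: [0.0, -0.3, -0.8]
finger_gap: 0.0562
gripper_force: 30.0
```

Run:
```python
from ribs import *
c=hold(); s=arm.state(); print("tcp bed",bd(s["tcp_pos"]).round(4), "yaw rel",s["eef_rot"][2]-np.pi/2+.1005)
```

```text
29.8 [ 0.5334 -0.0848 -0.0106] [ 3.1414e+00 -1.0000e-04  1.4698e+00] gap 0.0562 F [ 0.  -0.3 -0.8] 30.0
top z 0.0243 zt-tcp 0.0348 toolx range [-0.0238  0.0221] tooly [-0.0266  0.0284] 6739
rect [ 1. 19.] [95.7 52. ] 84.6
tcp bed [-0.0543  0.0625] yaw rel -0.0005278997452105305
```

Call:
move_arm([
  {"wx":0,"wy":0,"wz":0,"dx":0,"dy":0,"dz":1.5,"fingers":50},
  {"wx":0,"wy":0,"wz":0,"dx":0,"dy":0,"dz":0,"fingers":68},
  {"wx":0,"wy":0,"wz":0,"dx":0,"dy":0,"dz":0,"fingers":68},
  {"wx":0,"wy":0,"wz":0,"dx":0,"dy":0,"dz":0,"fingers":68},
  {"wx":0,"wy":0,"wz":0,"dx":0,"dy":0,"dz":-15,"fingers":68},
  {"wx":0,"wy":0,"wz":0,"dx":0,"dy":0,"dz":-40,"fingers":68},
  {"wx":0,"wy":0,"wz":0,"dx":0,"dy":0,"dz":-40,"fingers":68},
  {"wx":0,"wy":0,"wz":0,"dx":0,"dy":0,"dz":-40,"fingers":76},
  {"wx":0,"wy":0,"wz":0,"dx":0,"dy":0,"dz":0,"fingers":76},
  {"wx":0,"wy":0,"wz":0,"dx":0,"dy":0,"dz":0,"fingers":76},
])

```text
t: 30.85
tcp_pos: [0.5335, -0.0849, 0.1236]
eef_rot: [3.14, 0.0, 1.47]
contact_force: [1.3, 0.2, -0.3]
finger_gap: 0.0761
gripper_force: 0.0
```

Run:
```python
from ribs import *
from plan import *
c=wl(None,{}); drv(c,.022)
P=grid(c)
c=arm.capture("scene"); drv(c,.021)
plan([(.5796,.32,.125,.911,76)])
```

```text
30.85 [ 0.5335 -0.0849  0.1236] [3.1398e+00 3.0000e-04 1.4699e+00] gap 0.0761 F [ 1.3  0.2 -0.3] 0.0
drv px [260, 186, 55, 46, 2432] xy [534.4 -85.5] size [48.4 56.5] ang 84.2 rack [ -53.2 -360.1] z 0.0227
drv px [225, 174, 21, 15, 292] xy [573.6 341.8] size [59.6 56.8] ang 54.5 rack [-64.5  68.7] z 0.02
drv px [305, 278, 30, 28, 509] xy [530.8 -90.4] size [55.  62.9] ang 84.6 rack [ -56.2 -365.4] z 0.0216
[{"wx":0,"wy":0,"wz":0.051,"dx":37.0,"dy":0.6,"dz":-0.3,"fingers":76},{"wx":0,"wy":0,"wz":0.051,"dx":37.0,"dy":-1.3,"dz":-0.3,"fingers":76},{"wx":0,"wy":0,"wz":0.051,"dx":36.9,"dy":-3.2,"dz":-0.3,"fingers":76},{"wx":0,"wy":0,"wz":0.051,"dx":36.7,"dy":-5.0,"dz":-0.3,"fingers":76},{"wx":0,"wy":0,"wz":0.051,"dx":36.4,"dy":-6.9,"dz":-0.3,"fingers":76},{"wx":0,"wy":0,"wz":0.051,"dx":36.0,"dy":-8.8,"dz":-0.3,"fingers":76},{"wx":0,"wy":0,"wz":0.051,"dx":35.5,"dy":-10.6,"dz":-0.3,"fingers":76},{"wx":0,"wy":0,"wz":0.05,"dx":34.9,"dy":-12.4,"dz":-0.3,"fingers":76},{"wx":0,"wy":0,"wz":0.051,"dx":34.2,"dy":-14.1,"dz":-0.3,"fingers":76},{"wx":-0.001,"wy":0,"wz":0.05,"dx":33.5,"dy":-15.8,"dz":-0.3,"fingers":76},{"wx":-0.002,"wy":0,"wz":0.051,"dx":32.6,"dy":-17.4,"dz":-0.3,"fingers":76}]
```

Call:
move_arm([
  {"wx":0,"wy":0,"wz":0.051,"dx":37,"dy":0.5,"dz":0,"fingers":76},
  {"wx":0,"wy":0,"wz":0.051,"dx":37,"dy":-1,"dz":0,"fingers":76},
  {"wx":0,"wy":0,"wz":0.051,"dx":37,"dy":-3,"dz":0,"fingers":76},
  {"wx":0,"wy":0,"wz":0.051,"dx":37,"dy":-5,"dz":0,"fingers":76},
  {"wx":0,"wy":0,"wz":0.051,"dx":36.5,"dy":-7,"dz":0,"fingers":76},
  {"wx":0,"wy":0,"wz":0.051,"dx":36,"dy":-9,"dz":0,"fingers":76},
  {"wx":0,"wy":0,"wz":0.051,"dx":35.5,"dy":-10.5,"dz":0,"fingers":76},
  {"wx":0,"wy":0,"wz":0.05,"dx":35,"dy":-12.5,"dz":0,"fingers":76},
  {"wx":0,"wy":0,"wz":0.051,"dx":34,"dy":-14,"dz":0,"fingers":76},
  {"wx":0,"wy":0,"wz":0.05,"dx":33.5,"dy":-16,"dz":0,"fingers":76},
  {"wx":0,"wy":0,"wz":0.051,"dx":32.5,"dy":-17.5,"dz":0,"fingers":76},
  {"wx":0,"wy":0,"wz":0,"dx":0,"dy":0,"dz":0,"fingers":76},
])

```text
t: 32.15
tcp_pos: [0.5798, 0.3243, 0.12]
eef_rot: [-3.138, 0.001, 0.914]
contact_force: [-0.1, -0.1, 1.1]
finger_gap: 0.0763
gripper_force: 0.0
```

Run:
```python
from ribs import *
from plan import *
c=wl(None,{}); drv(c,.021)
plan([(.5794,.3532,.07,.910,76),(.5794,.3532,-.010,.910,76,30),('w',2,76)])
```

```text
32.15 [0.5798 0.3243 0.12  ] [-3.1384e+00  1.3000e-03  9.1420e-01] gap 0.0763 F [-0.1 -0.1  1.1] 0.0
drv px [241, 164, 56, 47, 2565] xy [579.7 353.6] size [47.2 56.2] ang 52.4 rack [-59.9  81.3] z 0.0218
[{"wx":-0.001,"wy":0.002,"wz":0.002,"dx":12.6,"dy":-9.6,"dz":25.0,"fingers":76},{"wx":-0.001,"wy":0.002,"wz":0.002,"dx":12.4,"dy":-9.6,"dz":25.0,"fingers":76},{"wx":0,"wy":0,"wz":0,"dx":0,"dy":0,"dz":26.7,"fingers":76},{"wx":0,"wy":0,"wz":0,"dx":0,"dy":0,"dz":26.7,"fingers":76},{"wx":0,"wy":0,"wz":0,"dx":0,"dy":0,"dz":26.6,"fingers":76},{"wx":0,"wy":0,"wz":0,"dx":0,"dy":0,"dz":0,"fingers":76},{"wx":0,"wy":0,"wz":0,"dx":0,"dy":0,"dz":0,"fingers":76}]
```

Call:
move_arm([
  {"wx":0,"wy":0,"wz":0.002,"dx":13,"dy":-10,"dz":25,"fingers":76},
  {"wx":0,"wy":0,"wz":0.002,"dx":13,"dy":-10,"dz":25,"fingers":76},
  {"wx":0,"wy":0,"wz":0,"dx":0,"dy":0,"dz":30,"fingers":76},
  {"wx":0,"wy":0,"wz":0,"dx":0,"dy":0,"dz":0,"fingers":76},
  {"wx":0,"wy":0,"wz":0,"dx":0,"dy":0,"dz":0,"fingers":76},
])

```text
t: 32.7
tcp_pos: [0.5803, 0.3514, 0.0419]
eef_rot: [-3.141, 0.003, 0.906]
contact_force: [0.1, -0.2, 0.4]
finger_gap: 0.0761
gripper_force: 0.0
```

Run:
```python
from ribs import *
from plan import *
c=wl(None,{}); drv(c,.021)
plan([(.5797,.3534,-.0115,.914,76,20)])
```

```text
32.7 [0.5803 0.3514 0.0419] [-3.1405e+00  3.0000e-03  9.0610e-01] gap 0.0761 F [ 0.1 -0.2  0.4] 0.0
drv px [247, 200, 73, 62, 4172] xy [580.1 354.1] size [49.8 55.8] ang 51.9 rack [-59.5  81.7] z 0.0218
[{"wx":0,"wy":0,"wz":-0.003,"dx":0,"dy":-0.7,"dz":18.3,"fingers":76},{"wx":0,"wy":0,"wz":-0.003,"dx":0,"dy":-0.8,"dz":18.3,"fingers":76},{"wx":0,"wy":0,"wz":-0.002,"dx":0,"dy":-0.7,"dz":18.3,"fingers":76}]
```

Call:
move_arm([
  {"wx":0,"wy":0,"wz":-0.003,"dx":0.3,"dy":-0.7,"dz":20,"fingers":76},
  {"wx":0,"wy":0,"wz":-0.003,"dx":0.3,"dy":-0.7,"dz":20,"fingers":76},
  {"wx":0,"wy":0,"wz":-0.002,"dx":0,"dy":-0.6,"dz":12,"fingers":76},
  {"wx":0,"wy":0,"wz":0,"dx":0,"dy":0,"dz":3,"fingers":76},
  {"wx":0,"wy":0,"wz":0,"dx":0,"dy":0,"dz":0,"fingers":76},
  {"wx":0,"wy":0,"wz":0,"dx":0,"dy":0,"dz":0,"fingers":50},
  {"wx":0,"wy":0,"wz":0,"dx":0,"dy":0,"dz":0,"fingers":50},
  {"wx":0,"wy":0,"wz":0,"dx":0,"dy":0,"dz":0,"fingers":50},
  {"wx":0,"wy":0,"wz":0,"dx":0,"dy":0,"dz":0,"fingers":50},
  {"wx":0,"wy":0,"wz":0,"dx":0,"dy":0,"dz":0,"fingers":50},
])

```text
t: 33.75
tcp_pos: [0.5803, 0.355, -0.0112]
eef_rot: [3.141, -0.001, 0.915]
contact_force: [-0.6, -0.2, 4.3]
finger_gap: 0.0554
gripper_force: 30.0
```

Call:
move_arm([
  {"wx":0,"wy":0,"wz":0,"dx":0,"dy":0,"dz":-15,"fingers":50},
  {"wx":0,"wy":0,"wz":0,"dx":0,"dy":0,"dz":-35,"fingers":50},
  {"wx":0,"wy":0,"wz":0,"dx":0,"dy":0,"dz":-35,"fingers":50},
  {"wx":0,"wy":0,"wz":0,"dx":0,"dy":0,"dz":-35,"fingers":50},
  {"wx":0,"wy":0,"wz":0,"dx":0,"dy":0,"dz":0,"fingers":50},
  {"wx":0,"wy":0,"wz":0,"dx":0,"dy":0,"dz":0,"fingers":50},
])

```text
t: 34.35
tcp_pos: [0.58, 0.3548, 0.109]
eef_rot: [3.141, -0.002, 0.915]
contact_force: [-0.6, -0.6, -0.4]
finger_gap: 0.056
gripper_force: 30.0
```

Run:
```python
from ribs import *
from plan import *
c=hold()
t=B-.053*ub+(-.0006-.0035)*vb; print(t)
plan([(t[0],t[1],.11,1.4705,50),(t[0],t[1],.05,1.4705,50),('w',2,50)])
```

```text
34.35 [0.58   0.3548 0.109 ] [ 3.1408e+00 -1.6000e-03  9.1490e-01] gap 0.056 F [-0.6 -0.6 -0.4] 30.0
top z 0.1428 zt-tcp 0.0354 toolx range [-0.0236  0.0226] tooly [-0.0257  0.0291] 6680
rect [-0.6  1.9] [48.1 56.7] 0.6
[ 0.52805377 -0.1512636 ]
[{"wx":0,"wy":0,"wz":-0.043,"dx":-33.2,"dy":20.6,"dz":-0.2,"fingers":50},{"wx":0,"wy":0,"wz":-0.043,"dx":-34.1,"dy":19.2,"dz":-0.2,"fingers":50},{"wx":0,"wy":0,"wz":-0.043,"dx":-34.9,"dy":17.7,"dz":-0.2,"fingers":50},{"wx":0,"wy":0,"wz":-0.043,"dx":-35.6,"dy":16.2,"dz":-0.2,"fingers":50},{"wx":0,"wy":0,"wz":-0.043,"dx":-36.2,"dy":14.6,"dz":-0.2,"fingers":50},{"wx":0,"wy":0,"wz":-0.043,"dx":-36.8,"dy":13.0,"dz":-0.2,"fingers":50},{"wx":0,"wy":0,"wz":-0.043,"dx":-37.4,"dy":11.5,"dz":-0.1,"fingers":50},{"wx":0,"wy":0,"wz":-0.042,"dx":-37.8,"dy":9.8,"dz":-0.2,"fingers":50},{"wx":0,"wy":0,"wz":-0.043,"dx":-38.2,"dy":8.2,"dz":-0.1,"fingers":50},{"wx":0,"wy":0,"wz":-0.042,"dx":-38.5,"dy":6.6,"dz":-0.2,"fingers":50},{"wx":0,"wy":0,"wz":-0.043,"dx":-38.8,"dy":5.0,"dz":-0.1,"fingers":50},{"wx":0,"wy":0,"wz":-0.042,"dx":-39.0,"dy":3.3,"dz":-0.2,"fingers":50}]
[{"wx":-0.001,"wy":0,"wz":-0.043,"dx":-39.0,"dy":1.7,"dz":-0.1,"fingers":50},{"wx":0,"wy":0,"wz":0,"dx":0,"dy":0,"dz":30.0,"fingers":50},{"wx":0,"wy":0,"wz":0,"dx":0,"dy":0,"dz":30.0,"fingers":50},{"wx":0,"wy":0,"wz":0,"dx":0,"dy":0,"dz":0,"fingers":50},{"wx":0,"wy":0,"wz":0,"dx":0,"dy":0,"dz":0,"fingers":50}]
```

Call:
move_arm([
  {"wx":0,"wy":0,"wz":-0.043,"dx":-33,"dy":20.5,"dz":0,"fingers":50},
  {"wx":0,"wy":0,"wz":-0.043,"dx":-34,"dy":19,"dz":0,"fingers":50},
  {"wx":0,"wy":0,"wz":-0.043,"dx":-35,"dy":17.5,"dz":0,"fingers":50},
  {"wx":0,"wy":0,"wz":-0.043,"dx":-35.5,"dy":16,"dz":0,"fingers":50},
  {"wx":0,"wy":0,"wz":-0.043,"dx":-36,"dy":14.5,"dz":0,"fingers":50},
  {"wx":0,"wy":0,"wz":-0.043,"dx":-37,"dy":13,"dz":0,"fingers":50},
  {"wx":0,"wy":0,"wz":-0.043,"dx":-37.5,"dy":11.5,"dz":0,"fingers":50},
  {"wx":0,"wy":0,"wz":-0.042,"dx":-38,"dy":10,"dz":0,"fingers":50},
  {"wx":0,"wy":0,"wz":-0.043,"dx":-38,"dy":8,"dz":0,"fingers":50},
  {"wx":0,"wy":0,"wz":-0.042,"dx":-38.5,"dy":6.5,"dz":0,"fingers":50},
  {"wx":0,"wy":0,"wz":-0.043,"dx":-39,"dy":5,"dz":0,"fingers":50},
  {"wx":0,"wy":0,"wz":-0.042,"dx":-39,"dy":3,"dz":0,"fingers":50},
])

```text
t: 35.6
tcp_pos: [0.5298, -0.1126, 0.1059]
eef_rot: [-3.137, -0.001, 1.43]
contact_force: [0.3, 0.6, -1.0]
finger_gap: 0.0554
gripper_force: 30.0
```

Call:
move_arm([
  {"wx":0,"wy":0,"wz":-0.043,"dx":-39,"dy":2,"dz":0,"fingers":50},
  {"wx":0,"wy":0,"wz":0,"dx":0,"dy":0,"dz":30,"fingers":50},
  {"wx":0,"wy":0,"wz":0,"dx":0,"dy":0,"dz":30,"fingers":50},
  {"wx":0,"wy":0,"wz":0,"dx":0,"dy":0,"dz":20,"fingers":50},
  {"wx":0,"wy":0,"wz":0,"dx":0,"dy":0,"dz":0,"fingers":50},
  {"wx":0,"wy":0,"wz":0,"dx":0,"dy":0,"dz":0,"fingers":50},
  {"wx":0,"wy":0,"wz":0,"dx":0,"dy":0,"dz":0,"fingers":50},
])

```text
t: 36.3
tcp_pos: [0.5287, -0.1506, 0.0285]
eef_rot: [3.141, 0.0, 1.471]
contact_force: [-0.2, 0.3, -0.5]
finger_gap: 0.0556
gripper_force: 30.0
```

Run:
```python
from ribs import *
c=hold(); ribs(c); drv(c,.022); s=arm.state(); print("tcp bed",bd(s["tcp_pos"]).round(4), "yaw rel",s["eef_rot"][2]-np.pi/2+.1005)
```

```text
36.3 [ 0.5287 -0.1506  0.0285] [3.1407e+00 2.0000e-04 1.4710e+00] gap 0.0556 F [-0.2  0.3 -0.5] 30.0
top z 0.0622 zt-tcp 0.0333 toolx range [-0.025  0.021] tooly [-0.0268  0.0281] 6684
rect [-2.2  0.7] [48.1 56.6] 0.5
rib -0.099 n 241 at bar-48: -0.1024 slope 0.0 width [-0.0012  0.0012]
rib -0.033 n 5
rib 0.033 n 1580 at bar-48: 0.0322 slope 0.001 width [-0.0039  0.0037]
rib 0.099 n 2019 at bar-48: 0.0978 slope 0.001 width [-0.0037  0.0038]
drv px [242, 112, 86, 72, 5936] xy [534.5 -86. ] size [46.8 56.3] ang 84.3 rack [ -53.  -360.6] z 0.0228
drv px [240, 221, 95, 79, 6848] xy [ 528. -168.] size [62.8 70.5] ang 84.3 rack [ -49.8 -442.9] z 0.0615
tcp bed [-0.0521 -0.0034] yaw rel 0.0008186071904127956
```

Run:
```python
from ribs import *
c=hold(); ribs(c); s=arm.state(); print("tcp bed",bd(s["tcp_pos"]).round(4))
# absolute lateral extent of held block top in bed frame
hsv=cv2.cvtColor(np.ascontiguousarray(c["img"]),cv2.COLOR_RGB2HSV); P=grid(c)
b=(hsv[...,0]>108)&(hsv[...,0]<132)&(hsv[...,1]>60)&(c["depth"]>0)&(P[...,2]>.057)&(P[...,2]<.067)
print(np.percentile(bd(P[b]),[1,99],axis=0).round(4))
```

```text
36.35 [ 0.529  -0.1506  0.0289] [3.1398e+00 5.0000e-04 1.4711e+00] gap 0.0557 F [-0.1  0.1 -1.9] 30.0
top z 0.0625 zt-tcp 0.0335 toolx range [-0.0251  0.021 ] tooly [-0.0266  0.0282] 6684
rect [-2.3  0.8] [48.1 56.4] 1.0
rib -0.099 n 240 at bar-48: -0.1028 slope 0.001 width [-0.0013  0.0012]
rib -0.033 n 9
rib 0.033 n 1585 at bar-48: 0.0322 slope 0.003 width [-0.004   0.0037]
rib 0.099 n 2016 at bar-48: 0.0978 slope 0.001 width [-0.0037  0.0039]
tcp bed [-0.0521 -0.0034]
[[-0.0788 -0.0285]
 [-0.0238  0.0176]]
```

Call:
move_arm([
  {"wx":0,"wy":0,"wz":0,"dx":1,"dy":0,"dz":12,"fingers":50},
  {"wx":0,"wy":0,"wz":0,"dx":0,"dy":0,"dz":10,"fingers":50},
  {"wx":0,"wy":0,"wz":0,"dx":0,"dy":0,"dz":8,"fingers":50},
  {"wx":0,"wy":0,"wz":0,"dx":0,"dy":0,"dz":5,"fingers":50},
  {"wx":0,"wy":0,"wz":0,"dx":0,"dy":0,"dz":3,"fingers":50},
  {"wx":0,"wy":0,"wz":0,"dx":0,"dy":0,"dz":2,"fingers":50},
  {"wx":0,"wy":0,"wz":0,"dx":0,"dy":0,"dz":0,"fingers":50},
  {"wx":0,"wy":0,"wz":0,"dx":0,"dy":0,"dz":0,"fingers":50},
])

```text
t: 37.2
tcp_pos: [0.5276, -0.1492, -0.0103]
eef_rot: [-3.141, -0.0, 1.471]
contact_force: [-4.5, 1.9, 13.4]
finger_gap: 0.0557
gripper_force: 30.0
```

Run:
```python
from ribs import *
c=hold(); drv(c,.022); s=arm.state(); print("tcp bed",bd(s["tcp_pos"]).round(4))
```

```text
37.2 [ 0.5276 -0.1492 -0.0103] [-3.1408e+00 -2.0000e-04  1.4709e+00] gap 0.0557 F [-4.5  1.9 13.4] 30.0
top z 0.0236 zt-tcp 0.0339 toolx range [-0.0247  0.0672] tooly [-0.0266  0.0281] 11476
rect [21.5 18.3] [92.7 94.8] 89.7
drv px [234, 109, 105, 88, 8957] xy [534.4 -86.2] size [46.8 56.2] ang 84.3 rack [ -53.1 -360.9] z 0.0228
drv px [239, 221, 96, 79, 6853] xy [ 528.6 -149.6] size [50.8 57.2] ang 84.3 rack [ -51.4 -424.5] z 0.0228
tcp bed [-0.0537 -0.0021]
```

Call:
move_arm([
  {"wx":0,"wy":0,"wz":0,"dx":0,"dy":0,"dz":-0.5,"fingers":50},
  {"wx":0,"wy":0,"wz":0,"dx":0,"dy":0,"dz":0,"fingers":68},
  {"wx":0,"wy":0,"wz":0,"dx":0,"dy":0,"dz":0,"fingers":68},
  {"wx":0,"wy":0,"wz":0,"dx":0,"dy":0,"dz":0,"fingers":68},
  {"wx":0,"wy":0,"wz":0,"dx":0,"dy":0,"dz":-15,"fingers":68},
  {"wx":0,"wy":0,"wz":0,"dx":0,"dy":0,"dz":-40,"fingers":68},
  {"wx":0,"wy":0,"wz":0,"dx":0,"dy":0,"dz":-40,"fingers":60},
  {"wx":0,"wy":0,"wz":0,"dx":0,"dy":0,"dz":-40,"fingers":50},
  {"wx":0,"wy":0,"wz":0,"dx":0,"dy":0,"dz":0,"fingers":50},
  {"wx":0,"wy":0,"wz":0,"dx":0,"dy":0,"dz":0,"fingers":50},
])

```text
t: 38.25
tcp_pos: [0.5287, -0.1496, 0.124]
eef_rot: [3.14, 0.0, 1.471]
contact_force: [-0.5, -0.3, -0.5]
finger_gap: 0.0499
gripper_force: 0.0
```

```bash
cat > chk.py <<'E'
from ribs import *
def chk(png=None):
    c=wl(png,dict(rail=(.36,.6,-.3,-.0,.0245,.032),knob=(.36,.6,-.3,-.03,.05,.08))); drv(c,.0225,(.3,.65,-.3,0)); ribs(c)
    P=grid(c); r=bd(P); z=P[...,2]; ok=c["depth"]>0
    # rail face & driver ends along u, per lane
    m=ok&(z>.0245)&(z<.032)&(np.abs(r[...,1])<.1)&(r[...,0]<-.04); print("rail u",np.percentile(r[m][:,0],[3,97]).round(4))
    m=ok&(z>.018)&(z<.026)&(np.abs(r[...,1])<.1)&(r[...,0]>-.008)&(r[...,0]<.02); print("bar u",np.percentile(r[m][:,0],[2,98]).round(4))
    hsv=cv2.cvtColor(np.ascontiguousarray(c["img"]),cv2.COLOR_RGB2HSV); b=(hsv[...,0]>108)&(hsv[...,0]<132)&(hsv[...,1]>60)&ok&(z>.019)&(z<.027)
    for l in(0,.066):
        k=b&(np.abs(r[...,1]-l)<.02); 
        if k.any(): print("driver lane",l,"u",np.percentile(r[k][:,0],[1,99]).round(4))
    return c
E
python3 - <<'E'
from chk import *
from plan import *
chk()
plan([(.4306,-.1376,.09,1.4705,50)])
E
```

```text
38.25 [ 0.5287 -0.1496  0.124 ] [3.1399e+00 5.0000e-04 1.4709e+00] gap 0.0499 F [-0.5 -0.3 -0.5] 0.0
rail 2136 [ 0.4449 -0.1277] [0.0146 0.1792] -5.94 0.0269
knob 396 [ 0.4316 -0.1377] [0.0166 0.0163] -2.05 0.0645
drv px [257, 121, 58, 50, 2831] xy [534.4 -86.4] size [47.2 56.5] ang 84.3 rack [ -53. -361.] z 0.0228
drv px [259, 186, 55, 46, 2379] xy [ 528.4 -150.2] size [48.3 56.3] ang 84.0 rack [ -51.5 -425.1] z 0.0227
rib -0.099 n 557 at bar-48: -0.0989 slope 0.001 width [-0.0039  0.0034]
rib -0.033 n 583 at bar-48: -0.0336 slope 0.002 width [-0.004   0.0038]
rib 0.033 n 798 at bar-48: 0.0326 slope 0.0 width [-0.0036  0.0037]
rib 0.099 n 846 at bar-48: 0.098 slope 0.001 width [-0.0033  0.0033]
rail u [-0.2438 -0.131 ]
bar u [0.0003 0.012 ]
driver lane 0 u [-0.0803 -0.0255]
driver lane 0.066 u [-0.0808 -0.026 ]
[{"wx":0,"wy":0,"wz":0,"dx":0.6,"dy":-32.5,"dz":10.9,"fingers":50},{"wx":0,"wy":0,"wz":0,"dx":0.6,"dy":-32.6,"dz":10.9,"fingers":50},{"wx":-0.001,"wy":0,"wz":0,"dx":0.6,"dy":-32.5,"dz":10.9,"fingers":50}]
```

Call:
move_arm([
  {"wx":0,"wy":0,"wz":0,"dx":0.6,"dy":-32.5,"dz":11,"fingers":50},
  {"wx":0,"wy":0,"wz":0,"dx":0.6,"dy":-32.5,"dz":11,"fingers":50},
  {"wx":0,"wy":0,"wz":0,"dx":0.6,"dy":-32,"dz":11,"fingers":50},
  {"wx":0,"wy":0,"wz":0,"dx":0,"dy":0,"dz":25,"fingers":50},
  {"wx":0,"wy":0,"wz":0,"dx":0,"dy":0,"dz":25,"fingers":50},
  {"wx":0,"wy":0,"wz":0,"dx":0,"dy":0,"dz":23,"fingers":50},
  {"wx":0,"wy":0,"wz":0,"dx":0,"dy":0,"dz":0,"fingers":50},
  {"wx":0,"wy":0,"wz":0,"dx":0,"dy":0,"dz":0,"fingers":0},
  {"wx":0,"wy":0,"wz":0,"dx":0,"dy":0,"dz":0,"fingers":0},
  {"wx":0,"wy":0,"wz":0,"dx":0,"dy":0,"dz":0,"fingers":0},
  {"wx":0,"wy":0,"wz":0,"dx":0,"dy":0,"dz":0,"fingers":0},
  {"wx":0,"wy":0,"wz":0,"dx":0,"dy":0,"dz":0,"fingers":0},
])

```text
t: 39.5
tcp_pos: [0.4317, -0.1381, 0.018]
eef_rot: [3.142, 0.0, 1.471]
contact_force: [-1.4, -0.4, 3.4]
finger_gap: 0.0173
gripper_force: 30.0
```

Call:
move_arm([
  {"wx":0,"wy":0,"wz":0,"dx":0,"dy":7,"dz":0,"fingers":0},
  {"wx":0,"wy":0,"wz":0,"dx":0,"dy":7,"dz":0,"fingers":0},
  {"wx":0,"wy":0,"wz":0,"dx":0,"dy":7,"dz":0,"fingers":0},
  {"wx":0,"wy":0,"wz":0,"dx":0,"dy":7,"dz":0,"fingers":0},
  {"wx":0,"wy":0,"wz":0,"dx":0,"dy":7,"dz":0,"fingers":0},
  {"wx":0,"wy":0,"wz":0,"dx":0,"dy":5,"dz":0,"fingers":0},
  {"wx":0,"wy":0,"wz":0,"dx":0,"dy":5,"dz":0,"fingers":0},
  {"wx":0,"wy":0,"wz":0,"dx":0,"dy":5,"dz":0,"fingers":0},
  {"wx":0,"wy":0,"wz":0,"dx":0,"dy":5,"dz":0,"fingers":0},
  {"wx":0,"wy":0,"wz":0,"dx":0,"dy":5,"dz":0,"fingers":0},
  {"wx":0,"wy":0,"wz":0,"dx":0,"dy":0,"dz":0,"fingers":0},
  {"wx":0,"wy":0,"wz":0,"dx":0,"dy":0,"dz":0,"fingers":0},
])

```text
t: 40.7
tcp_pos: [0.4929, -0.1442, 0.0181]
eef_rot: [3.14, 0.0, 1.471]
contact_force: [-0.9, 1.1, 4.7]
finger_gap: 0.0173
gripper_force: 30.0
```

Run:
```python
from chk import *
chk()
```

```text
40.7 [ 0.4929 -0.1442  0.0181] [3.1398e+00 2.0000e-04 1.4708e+00] gap 0.0173 F [-0.9  1.1  4.7] 30.0
rail 3030 [ 0.5119 -0.093 ] [0.0223 0.0974] -12.79 0.0271
knob 2077 [ 0.4936 -0.1437] [0.0407 0.0172] -5.76 0.0649
drv px [318, 115, 91, 76, 6509] xy [547.9 -87.4] size [47.2 55.7] ang 84.3 rack [ -39.6 -360.4] z 0.0229
drv px [317, 212, 82, 69, 4721] xy [ 541.6 -150.9] size [50.4 55.6] ang 84.2 rack [ -38.3 -424.3] z 0.0228
rib -0.099 n 424 at bar-48: -0.0987 slope 0.007 width [-0.0066  0.0044]
rib -0.033 n 112 at bar-48: -0.0344 slope 0.028 width [-0.002   0.0029]
rib 0.033 n 1473 at bar-48: 0.0322 slope -0.004 width [-0.0058  0.0038]
rib 0.099 n 1955 at bar-48: 0.098 slope -0.003 width [-0.0041  0.0053]
rail u [-0.2437 -0.0686]
bar u [0.0001 0.0119]
driver lane 0 u [-0.0664 -0.0126]
driver lane 0.066 u [-0.067  -0.0128]
```

Call:
move_arm([
  {"wx":0,"wy":0,"wz":0,"dx":0,"dy":3,"dz":0,"fingers":0},
  {"wx":0,"wy":0,"wz":0,"dx":0,"dy":3,"dz":0,"fingers":0},
  {"wx":0,"wy":0,"wz":0,"dx":0,"dy":2,"dz":0,"fingers":0},
  {"wx":0,"wy":0,"wz":0,"dx":0,"dy":1,"dz":0,"fingers":0},
  {"wx":0,"wy":0,"wz":0,"dx":0,"dy":0,"dz":0,"fingers":0},
  {"wx":0,"wy":0,"wz":0,"dx":0,"dy":0,"dz":0,"fingers":0},
])

```text
t: 41.35
tcp_pos: [0.5008, -0.145, 0.018]
eef_rot: [3.141, 0.0, 1.471]
contact_force: [-2.6, 0.1, 6.7]
finger_gap: 0.0178
gripper_force: 30.0
```

Call:
move_arm([
  {"wx":0,"wy":0,"wz":0,"dx":0,"dy":1,"dz":0,"fingers":0},
  {"wx":0,"wy":0,"wz":0,"dx":0,"dy":0.5,"dz":0,"fingers":0},
  {"wx":0,"wy":0,"wz":0,"dx":0,"dy":0,"dz":0,"fingers":0},
  {"wx":0,"wy":0,"wz":0,"dx":0,"dy":0,"dz":0,"fingers":0},
])

```text
t: 41.75
tcp_pos: [0.5021, -0.1451, 0.0181]
eef_rot: [3.142, 0.0, 1.471]
contact_force: [-1.8, -0.3, 6.9]
finger_gap: 0.0178
gripper_force: 30.0
```

Run:
```python
from chk import *
chk()
```

```text
41.75 [ 0.5021 -0.1451  0.0181] [3.1416e+00 2.0000e-04 1.4710e+00] gap 0.0178 F [-1.8 -0.3  6.9] 30.0
rail 3011 [ 0.5213 -0.0936] [0.0211 0.0971] -12.0 0.027
knob 2075 [ 0.503  -0.1446] [0.0407 0.0172] -5.6 0.0648
drv px [318, 115, 92, 76, 6601] xy [557.5 -88.3] size [47.2 56.3] ang 84.3 rack [ -29.9 -360.2] z 0.0228
drv px [317, 212, 82, 69, 4792] xy [ 551.2 -151.8] size [50.4 56.3] ang 84.3 rack [ -28.6 -424.1] z 0.0228
rib -0.099 n 417 at bar-48: -0.0991 slope -0.001 width [-0.0069  0.0045]
rib -0.033 n 119 at bar-48: -0.0343 slope -0.009 width [-0.0034  0.0038]
rib 0.033 n 1426 at bar-48: 0.0319 slope -0.011 width [-0.0057  0.0036]
rib 0.099 n 1937 at bar-48: 0.098 slope -0.003 width [-0.0041  0.0049]
rail u [-0.2318 -0.0593]
bar u [-0.0075  0.0118]
driver lane 0 u [-0.0571 -0.0033]
driver lane 0.066 u [-0.0576 -0.0036]
```

Call:
move_arm([
  {"wx":0,"wy":0,"wz":0,"dx":0,"dy":0.7,"dz":0,"fingers":0},
  {"wx":0,"wy":0,"wz":0,"dx":0,"dy":0.3,"dz":0,"fingers":0},
  {"wx":0,"wy":0,"wz":0,"dx":0,"dy":0,"dz":0,"fingers":0},
  {"wx":0,"wy":0,"wz":0,"dx":0,"dy":0,"dz":0,"fingers":0},
])

```text
t: 42.2
tcp_pos: [0.5031, -0.1452, 0.018]
eef_rot: [-3.141, 0.0, 1.471]
contact_force: [-2.2, 0.3, 6.4]
finger_gap: 0.0174
gripper_force: 30.0
```

Call:
move_arm([
  {"wx":0,"wy":0,"wz":0,"dx":0,"dy":0.5,"dz":0,"fingers":0},
  {"wx":0,"wy":0,"wz":0,"dx":0,"dy":0,"dz":0,"fingers":0},
  {"wx":0,"wy":0,"wz":0,"dx":0,"dy":0,"dz":0,"fingers":0},
])

```text
t: 42.5
tcp_pos: [0.5036, -0.1453, 0.018]
eef_rot: [-3.141, 0.0, 1.471]
contact_force: [-2.5, 0.5, 6.0]
finger_gap: 0.0174
gripper_force: 30.0
```

Call:
move_arm([
  {"wx":0,"wy":0,"wz":0,"dx":0,"dy":0.5,"dz":0,"fingers":0},
  {"wx":0,"wy":0,"wz":0,"dx":0,"dy":0,"dz":0,"fingers":0},
  {"wx":0,"wy":0,"wz":0,"dx":0,"dy":0,"dz":0,"fingers":0},
])

```text
t: 42.8
tcp_pos: [0.5041, -0.1453, 0.018]
eef_rot: [-3.142, 0.0, 1.471]
contact_force: [-2.2, 0.2, 7.0]
finger_gap: 0.0178
gripper_force: 30.0
```

Call:
move_arm([
  {"wx":0,"wy":0,"wz":0,"dx":0,"dy":0.5,"dz":0,"fingers":0},
  {"wx":0,"wy":0,"wz":0,"dx":0,"dy":0,"dz":0,"fingers":0},
  {"wx":0,"wy":0,"wz":0,"dx":0,"dy":0,"dz":0,"fingers":0},
])

```text
t: 43.1
tcp_pos: [0.5046, -0.1454, 0.0181]
eef_rot: [-3.142, 0.0, 1.471]
contact_force: [-2.5, -0.4, 6.9]
finger_gap: 0.0175
gripper_force: 30.0
```

Call:
move_arm([
  {"wx":0,"wy":0,"wz":0,"dx":0,"dy":0.5,"dz":0,"fingers":0},
  {"wx":0,"wy":0,"wz":0,"dx":0,"dy":0,"dz":0,"fingers":0},
  {"wx":0,"wy":0,"wz":0,"dx":0,"dy":0,"dz":0,"fingers":0},
])

```text
t: 43.4
tcp_pos: [0.5051, -0.1454, 0.018]
eef_rot: [-3.141, 0.0, 1.471]
contact_force: [-2.7, 0.6, 6.3]
finger_gap: 0.0174
gripper_force: 30.0
```

Run:
```python
from chk import *
chk()
```

```text
43.4 [ 0.5051 -0.1454  0.018 ] [-3.1415e+00  2.0000e-04  1.4710e+00] gap 0.0174 F [-2.7  0.6  6.3] 30.0
rail 3021 [ 0.524  -0.0941] [0.0222 0.0973] -12.48 0.0271
knob 2065 [ 0.506  -0.1449] [0.0407 0.0173] -5.43 0.0648
drv px [318, 115, 92, 77, 6595] xy [560.4 -88.9] size [47.8 56.3] ang 84.3 rack [ -27.  -360.5] z 0.0228
drv px [317, 212, 83, 70, 4802] xy [ 554.1 -152.5] size [50.2 57. ] ang 83.2 rack [ -25.7 -424.4] z 0.0228
rib -0.099 n 422 at bar-48: -0.0988 slope 0.009 width [-0.0069  0.0046]
rib -0.033 n 139 at bar-48: -0.0344 slope -0.02 width [-0.0038  0.0031]
rib 0.033 n 1425 at bar-48: 0.032 slope -0.01 width [-0.0046  0.0036]
rib 0.099 n 1988 at bar-48: 0.098 slope -0.002 width [-0.0041  0.0054]
rail u [-0.2249 -0.0564]
bar u [-0.0075  0.0118]
driver lane 0 u [-0.0542  0.0011]
driver lane 0.066 u [-0.0547  0.0008]
```

Call:
move_arm([
  {"wx":0,"wy":0,"wz":0,"dx":0,"dy":0.4,"dz":0,"fingers":0},
  {"wx":0,"wy":0,"wz":0,"dx":0,"dy":0,"dz":0,"fingers":0},
  {"wx":0,"wy":0,"wz":0,"dx":0,"dy":0,"dz":0,"fingers":0},
])

```text
t: 43.75
tcp_pos: [0.5054, -0.1455, 0.0181]
eef_rot: [-3.141, 0.0, 1.471]
contact_force: [-2.3, -0.1, 7.5]
finger_gap: 0.0171
gripper_force: 30.0
```

Call:
move_arm([
  {"wx":0,"wy":0,"wz":0,"dx":0,"dy":0.4,"dz":0,"fingers":0},
  {"wx":0,"wy":0,"wz":0,"dx":0,"dy":0,"dz":0,"fingers":0},
  {"wx":0,"wy":0,"wz":0,"dx":0,"dy":0,"dz":0,"fingers":0},
])

```text
t: 44.05
tcp_pos: [0.5053, -0.1454, 0.018]
eef_rot: [-3.141, 0.0, 1.471]
contact_force: [-4.2, -0.8, 8.5]
finger_gap: 0.0173
gripper_force: 30.0
```

The position has stalled and the force is rising. Two more small nudges to make sure the drivers are home.

Call:
move_arm([
  {"wx":0,"wy":0,"wz":0,"dx":0,"dy":0.3,"dz":0,"fingers":0},
  {"wx":0,"wy":0,"wz":0,"dx":0,"dy":0,"dz":0,"fingers":0},
  {"wx":0,"wy":0,"wz":0,"dx":0,"dy":0,"dz":0,"fingers":0},
])

```text
t: 44.35
tcp_pos: [0.5053, -0.1454, 0.018]
eef_rot: [-3.14, 0.0, 1.471]
contact_force: [-3.6, 0.4, 8.8]
finger_gap: 0.0168
gripper_force: 30.0
```

Call:
move_arm([
  {"wx":0,"wy":0,"wz":0,"dx":0,"dy":0.3,"dz":0,"fingers":0},
  {"wx":0,"wy":0,"wz":0,"dx":0,"dy":0,"dz":0,"fingers":0},
  {"wx":0,"wy":0,"wz":0,"dx":0,"dy":0,"dz":0,"fingers":0},
])

```text
t: 44.65
tcp_pos: [0.5053, -0.1454, 0.018]
eef_rot: [-3.139, 0.0, 1.471]
contact_force: [-4.7, -0.7, 8.0]
finger_gap: 0.0173
gripper_force: 30.0
```

Call:
move_arm([
  {"wx":0,"wy":0,"wz":0,"dx":0,"dy":0,"dz":0,"fingers":50},
  {"wx":0,"wy":0,"wz":0,"dx":0,"dy":0,"dz":0,"fingers":50},
  {"wx":0,"wy":0,"wz":0,"dx":0,"dy":0,"dz":0,"fingers":50},
  {"wx":0,"wy":0,"wz":0,"dx":0,"dy":0,"dz":-20,"fingers":50},
  {"wx":0,"wy":0,"wz":0,"dx":0,"dy":0,"dz":-40,"fingers":50},
  {"wx":0,"wy":0,"wz":0,"dx":0,"dy":0,"dz":-40,"fingers":50},
  {"wx":0,"wy":0,"wz":0,"dx":0,"dy":0,"dz":-40,"fingers":50},
  {"wx":0,"wy":0,"wz":0,"dx":0,"dy":0,"dz":-40,"fingers":50},
  {"wx":0,"wy":0,"wz":0,"dx":0,"dy":0,"dz":0,"fingers":50},
  {"wx":0,"wy":0,"wz":0,"dx":0,"dy":0,"dz":0,"fingers":50},
])

```text
t: 45.65
tcp_pos: [0.507, -0.1456, 0.1979]
eef_rot: [3.14, 0.0, 1.471]
contact_force: [-0.1, 0.1, 0.4]
finger_gap: 0.0501
gripper_force: 0.0
```

Run:
```python
from chk import *
chk("w11.png")
c=look("wrist",("pick","pick_mat"))
for nm,b in dict(cap=(.3,.5,0,.1,.115,.14),foot=(.34,.46,0,.1,.009,.02)).items(): print(nm,*rect(c,b))
look("side",("tape_roll_0","solder_reel","glue_bottle","brush"))
```

```text
45.65 [ 0.507  -0.1456  0.1979] [3.1397e+00 3.0000e-04 1.4709e+00] gap 0.0501 F [-0.1  0.1  0.4] 0.0
rail 1456 [ 0.5198 -0.1466] [0.0118 0.201 ] -5.74 0.027
knob 208 [ 0.5059 -0.1453] [0.0165 0.0168] -16.08 0.0648
drv px [302, 125, 47, 41, 1857] xy [561.  -88.6] size [48.  56.8] ang 84.3 rack [ -26.4 -360.1] z 0.0228
drv px [301, 178, 46, 38, 1656] xy [ 554.6 -152.9] size [48.5 57.7] ang 84.3 rack [ -25.2 -424.7] z 0.0227
rib -0.099 n 358 at bar-48: -0.0993 slope 0.001 width [-0.0044  0.0045]
rib -0.033 n 384 at bar-48: -0.0341 slope -0.01 width [-0.0036  0.0036]
rib 0.033 n 455 at bar-48: 0.0322 slope -0.002 width [-0.0035  0.0041]
rib 0.099 n 536 at bar-48: 0.098 slope -0.003 width [-0.0039  0.0053]
rail u [-0.2455 -0.0561]
bar u [-0.0073  0.0118]
driver lane 0 u [-0.0549  0.0016]
driver lane 0.066 u [-0.0547  0.0015]
wrist pick 0.88 [229.  30. 188.  60.] [[0.374, 0.032, 0.012], [0.418, 0.048, 0.025], [0.555, 0.071, 0.123]]
cap 94 [0.4126 0.0427] [0.0211 0.003 ] 0.77 0.1244
foot 1316 [0.4013 0.0516] [0.059  0.0406] -1.38 0.0139
side tape_roll_0 0.75 [242. 192.  19.  12.] [[0.665, 0.042, 0.001], [0.693, 0.076, 0.015], [0.719, 0.095, 0.022]]
side solder_reel 0.57 [220. 176.  18.  24.] [[0.744, 0.014, 0.002], [0.766, 0.054, 0.044], [0.797, 0.071, 0.06]]
side glue_bottle 0.62 [244. 168.  10.  26.] [[0.696, -0.055, 0.002], [0.709, -0.0, 0.046], [0.733, 0.009, 0.093]]
side brush 0.57 [303. 334.  19.  59.] [[0.379, 0.412, 0.005], [0.388, 0.487, 0.008], [0.399, 0.561, 0.014]]
```

View pics/w11.png

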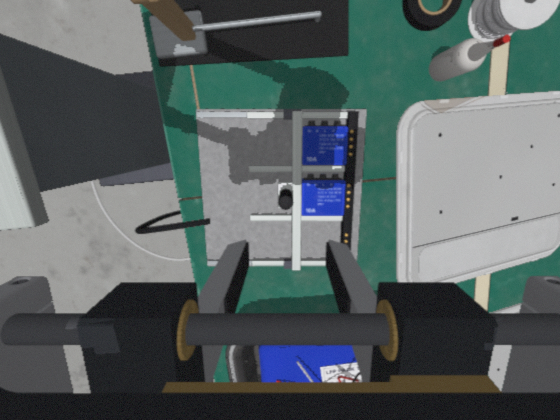

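Both drivers (322,146) and (323,198) are clamped against the bar. The pick stands on its mat and the bystanders are where they were, so I'm handing in.

```bash
python3 -c "
from cell import arm
print(arm.finish_job())"
```

```text
the job is handed in; nothing more can be done
None
```

I handed in the job after 46 s of robot time. Both drivers lie flat in their own lanes against the contact bar, the clamp rail is snug behind them, the pick stands on its mat and the bystanders are where they started; the hand-in gave no verdict, so this rests on my last camera check.

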